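# Rack the culture dishes behind the spring jaw

## Task

Load the small steel dish rack for the incubator. Draw its spring jaw back one notch by the black pull knob until the index pin drops into the rear slot, then stack every culture dish that lies in front of the centrifuge, the microscope and the rack squarely into one column on the rack's seat, lids up (four or five dishes, some of them two high; the dish far off by the sample cups stays). Then lift the knob again, let the jaw come in slowly until it rests on the column - never let it snap in, it would jolt the agar - and let the pin down into the front slot, so that the column is locked; do not knock over any bottle.

Things in the scene. Friction and masses are not known exactly. Their poses are not given: they have to be found in the camera images.
- rack: low stainless dish rack, heavy, stays put. Origin on the bench under the middle of the dish seat; x points from the seat to the spring jaw, z up. The bed's top is 10 mm above the bench; bed x -53 to +45, y -72 to +72 mm; a tail, y -35 to +35 mm, goes on to x = +122 mm. Beside the seat (rack +y and -y) it is open for fingers
- seat (a point): middle of the dish seat, on the bed, 10 mm above the bench; axes as the rack's. Two round upright posts, 10 mm thick, top 60 mm above the bench, stand at rack x = -26, y = +22 and -22 mm, joined behind by a thin bar at 46 mm: a dish touching both is centred on the seat
- jaw (a joint): jaw position in m along rack x, growing as it is drawn back from the seat; it pulls the carriage with it. 0 to -0.001 = fully in, no dishes (start); 0.004 = resting on dishes that touch both posts; 0.034 = latched, pin in the rear slot; 0.041 = end of travel. A spring always pulls it in: 10 N (in) to 11.5 N (back), friction 2 N. Held fast while the pin is in a slot
- jaw_face (a point): middle of the jaw's flat upright face, 43 mm above the bench, at rack x = 25.5 mm + jaw; axes as the rack's. The jaw is a plate 44 mm wide, top 68 mm above the bench, on a sliding carriage of 0.6 kg, 48 mm wide, its top 34 mm above the bench, from 5 to 52 mm behind this face
- pin (a joint): lift of the index pin and its knob in m: 0 = down in a slot, 0.008 = resting on the rail between slots, 0.009 and up = clear, 0.014 = top of travel. A spring pushes it down: 5 N (down) to 9 N (top). It can drop into the front slot at jaw 0 to 0.007 and into the rear slot at jaw 0.034 to 0.0365
- knob (a point): middle of the round black pull knob on the index pin: upright, 25 mm across, top 9 mm above and underside 10 mm below this point (its lowest 5 mm tapers in). 26 mm behind the jaw's face; with the pin down 53.5 mm above the bench and just above a brass boss. Lift straight up; it moves with pin and jaw
- dish_0: closed round plastic culture dish, 59 mm across, 12 mm high with its lid (lid and dish are one piece), about 30 g; origin in the middle of its underside, z up. On the bench
- dish_1: closed round plastic culture dish, 59 mm across, 12 mm high with its lid (lid and dish are one piece), about 30 g; origin in the middle of its underside, z up. On the bench
- dish_2: closed round plastic culture dish, 59 mm across, 12 mm high with its lid (lid and dish are one piece), about 30 g; origin in the middle of its underside, z up. On the bench
- dish_3: closed round plastic culture dish, 59 mm across, 12 mm high with its lid (lid and dish are one piece), about 30 g; origin in the middle of its underside, z up. At the start on top of dish_0; may be absent
- dish_4: closed round plastic culture dish, 59 mm across, 12 mm high with its lid (lid and dish are one piece), about 30 g; origin in the middle of its underside, z up. At the start on top of dish_1; may be absent
- dish_5: closed round plastic culture dish, 59 mm across, 12 mm high with its lid (lid and dish are one piece), about 30 g; origin in the middle of its underside, z up. At the start on top of dish_2; may be absent
- oil_bottle: bystander: small brown bottle with a black cap, 26 mm across, 55 mm high, loose, near the rack; origin in the middle of its underside. (Fixed machines: a round centrifuge, 210 mm across, 240 mm high, middle at x 0.53, y 0.17; a microscope, 420 mm high, x 0.32 to 0.58, y -0.22 to -0.05; a small-parts cabinet, 250 mm high, x from 0.65, y 0.11 to 0.42)
- stain_a: bystander: small blue bottle with a white cap, 34 mm across, 67 mm high, loose, near the rack; origin in the middle of its underside
Things that resemble listed ones, but are neither listed nor needed, are in the scene too. Leave any pink or yellow look-alike of the dish_1 alone.

How it is judged:
On the way, in this order (a step that is already met when the one before it is completed fails the run):
1. the jaw is drawn back and latched, the pin down in the rear slot (value of joint jaw above 0.031 m and value of joint pin below 0.0025 m), for 0.3 s.
2. with the jaw still latched back, every dish lies in one column on the seat, level, within 10 mm of its middle (all of step 1 and horizontal distance between each of dish_0, dish_1, dish_2, dish_3, dish_4, dish_5 and seat below 0.01 m and angle between each of dish_0, dish_1, dish_2, dish_3, dish_4, dish_5's own z axis and vertical below 0.12 rad and linear speed of each of dish_0, dish_1, dish_2, dish_3, dish_4, dish_5 below 0.02 m/s), for 0.3 s.
3. the jaw rests on the column and the pin is down in the front slot (value of joint jaw below 0.008 m and value of joint pin below 0.0025 m), for 0.3 s.
At the end, for the whole second after the job is handed in: every dish lies at rest and level (within 0.12 rad) in one column on the seat, its middle within 6 mm of the seat's middle; the jaw rests on the column (joint between 0.001 and 0.008) and the pin is down in the front slot (below 0.0025) (all of step 3 and value of joint jaw above 0.001 m and horizontal distance between each of dish_0, dish_1, dish_2, dish_3, dish_4, dish_5 and seat below 0.006 m and angle between each of dish_0, dish_1, dish_2, dish_3, dish_4, dish_5's own z axis and vertical below 0.12 rad and linear speed of each of dish_0, dish_1, dish_2, dish_3, dish_4, dish_5 below 0.02 m/s); the robot touches nothing.
It fails at once if the jaw snaps in: it runs towards the seat faster than 0.33 m/s (velocity of joint jaw below -0.33 m/s).
It fails at once if one of the two bottles is knocked over (angle between any of oil_bottle, stain_a's own z axis and vertical above 0.5 rad).
Of dish_3, dish_4, dish_5 only 1 to 2 are there at a start; the rules pass over those that are not, and their reading is None.
At some moment in a run one of dish_0, dish_1, dish_3, dish_4 may be knocked a few centimetres aside while the robot is not near it.
It also fails if it takes over 210 s, if anything falls off the work surface, if the arm or the gripper's body presses on something with over 40 N, if the wrist force passes 120 N, or if a joint passes its speed limit or range.

## Robot

A 7-joint arm with a two-finger parallel gripper is mounted at the origin on a cart in front of the work surface, level with it; the furniture and walls round the work are solid. World frame = base frame: x ahead of the robot, y to its left, z up, the work surface at z = 0. Lengths are in m, angles in rad, forces in N, time in s.
With the tool pointing down it reaches from about 0.4 to 0.85 m from the base axis. Payload 10.4 kg.
Tool frame: the origin (TCP) lies at the very end of the fingers, on their centre line; the grasp point (between the pads) lies 19 mm behind it; x points along the fingers, z is the direction in which the jaws open and shut, and the axes are right-handed (so a half turn about x gives the same grasp; the last joint's range is limited). The gripper opens to 85 mm and grips with 20 to 120 N. Pads are 22 mm wide; open, the fingers measure 114 mm over their backs; the gripper's body (76 mm by 85 mm) begins 54 mm behind the grasp point. The pads swing forward as they close: fully open they stand 13 mm farther back than shut.
Start: joints at [1.077, 0.332, -0.065, 1.46, 0.022, 1.35, -0.088], TCP at [0.284, -0.557, 0.231] pointing down, gripper open.
Joint ranges: [-2.6, 2.6], [-0.5, 2.12], [-1.47, 1.34], [0.16, 2.42], [-1.27, 4.41], [0.06, 2.06], [-2.6, 2.6]. Speed limits (rad/s): [2.22, 2.22, 2.79, 2.79, 3.14, 3.14, 3.14].

## Interface

Orientations are given as a unit quaternion [x, y, z, w].
In Python, from workcell import get_obs, camera, camera_info, hand_in gives the robot as it stands.
- The arm moves only by the tool move_arm, never from a script. Its argument "motion" is text: rows parted by semicolons, each of 4 numbers parted by spaces: the shift along the world's x, y, z in m, then the turn about the world's z in rad. In form: tx ty tz spin; .... A call has 1 to 10 rows; each row is the pose to reach, as a shift and turn from the pose commanded when the call began; what a row does not reach only later rows make up. A row lasts 1/8 s, in which the tool goes at most 62.5 mm and 10.7 degrees, less where a joint would pass 70% of its speed; a pose out of reach is approached as far as the arm can. A call with a gripper value outside its range is refused whole. "grip" is the opening, from 0 (shut) to 1 (fully open), set as the call begins (left out, the last holds). The fingers move at their own pace and stop on an object; "force" is the grip in N (left out, the last holds). Time passes only in rows, so rows that repeat a pose let the fingers close. It gives the time, the measured TCP pose, the force and the opening at its end, in the units of the state.
- get_obs(): the state, without advancing time (a new reading comes with each control period).
- camera(name): name is "side" or "top"; returns (picture, depth): 384x512x3 uint8, red, green, blue; 384x512 float32, m along the optical axis (not along the pixel's ray), 0 where there is no reading.
- camera_info(name): a dict with "camera_matrix" (3x3 intrinsics, pixels), "eye" and "attitude" of the camera in the world. Camera axes: x right, y up, looking along -z (the intrinsics and any distortion apply to the point x, -y, -z); pixel columns grow to the right and rows downward; lengths in m; the calibration is good to about 2 mm. A picture is of the moment at which its call begins. camera_info takes no time and is no camera call.
- hand_in(): hands the job in, once; it reports no verdict.
The state is a dict: "clock": time; "joint_pos": joint angles; "joint_velocities": joint speeds; "tau": joint torques, N m; "position": TCP position; "ee_rot": TCP orientation; "ft_force": force on the tool from outside, world axes, zero at the start; "torque": the same for the moment, N m; "grip_width": opening from 0.0 (shut) to 1.0 (fully open).
Only numpy, scipy, OpenCV 4.12 (cv2) and the standard library are available. Lean on these libraries where they do the work, as an engineer would, in place of code of your own. Each camera call takes 0.05 s, during which the arm holds its last target.

## Working session

There is one attempt and no reset: what is moved stays moved. The work goes in short steps, Python scripts to look and compute and a tool call to move; the robot and the scene stay as the last step left them, time stands still between calls to the robot, and variables do not carry over. Pictures are saved under pics/ and viewed, and the job is handed in when it is done.

Besides the shell and the picture viewer there is one more tool, called after "Emit:" as name(argument=value, ...) on one line, values as JSON. move_arm: Moves the arm, as the interface text tells. Its arguments: {"type":"object","properties":{"motion":{"type":"string"},"grip":{"type":"number"},"force":{"type":"number"}},"required":["motion"]}

```bash
ls; mkdir -p pics; cat > h.py <<'E'
import numpy as np, cv2
from workcell import get_obs, camera, camera_info, hand_in
def snap(n,name):
    p,d=camera(n); cv2.imwrite(f'pics/{name}.png',p[:,:,::-1]); np.savez(f'pics/{name}.npz',p=p,d=d); return p,d
E
python3 - <<'E'
from h import *
print(get_obs())
for n in('side','top'):
    print(n,camera_info(n)); snap(n,n+'0')
E
```

```text
pics
{'clock': 0.0, 'joint_pos': array([ 1.07742158,  0.33287972, -0.06469376,  1.46096197,  0.02160378,
        1.3499214 , -0.08846484]), 'joint_velocities': array([ 0.00157865, -0.00073434, -0.00063149,  0.00178937, -0.00177394,
       -0.00118038, -0.00019114]), 'tau': array([ 5.73048947e-04, -6.25444651e+01,  4.91431751e-02, -3.91605091e+01,
        1.63234054e-02,  9.80804034e-03,  1.70931480e-05]), 'position': array([ 0.28329705, -0.55666616,  0.23050117]), 'ee_rot': array([ 0.36983591,  0.60328918, -0.36933722,  0.6023733 ]), 'ft_force': array([ 0.66743262, -0.39413642, -0.99840557]), 'torque': array([ 0.03029521,  0.05154263, -0.02073718]), 'grip_width': 1.0030957391553808}
side {'camera_matrix': array([[484.17255395,   0.        , 250.85645609],
       [  0.        , 484.17255395, 181.1245568 ],
       [  0.        ,   0.        ,   1.        ]]), 'eye': array([0.02218689, 1.2371492 , 0.6167762 ]), 'attitude': array([-0.10804509,  0.5029658 ,  0.83877344, -0.17835575])}
top {'camera_matrix': array([[385.52389367,   0.        , 258.02768848],
       [  0.        , 385.52389367, 187.21225052],
       [  0.        ,   0.        ,   1.        ]]), 'eye': array([0.34722332, 0.25705435, 0.91092071]), 'attitude': array([ 0.04401663, -0.0617601 , -0.69544559,  0.71456537])}
```

View pics/side0.png

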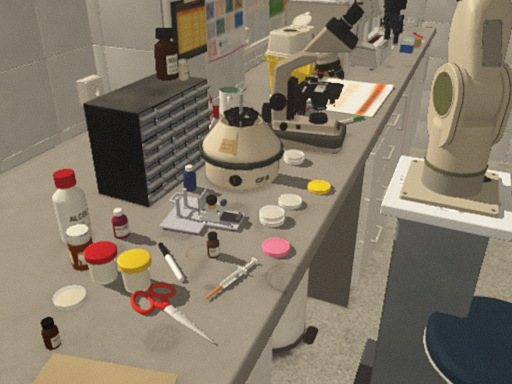

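View pics/top0.png

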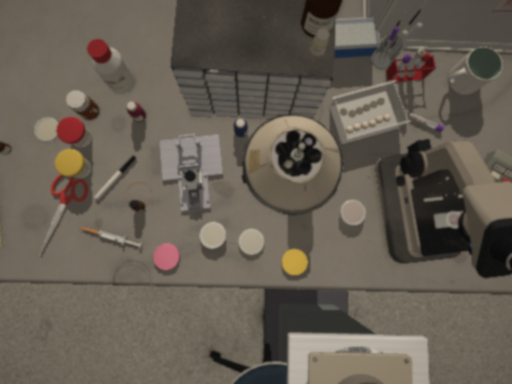

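The side view shows the rack near (205,210) with the white dishes around (270,215), (290,202) and (293,157). Pink (276,248) and yellow (319,187) are look-alikes. The top view shows the rack at (190,170) and the white dishes at (212,236), (251,242) and (352,213). The excluded dish is at (47,129).

```bash
cat >> h.py <<'E'
from scipy.spatial.transform import Rotation as R
CI={n:camera_info(n) for n in('side','top')}
def ray(n,u,v):
    c=CI[n];K=c['camera_matrix']
    d=np.array([(u-K[0,2])/K[0,0],-(v-K[1,2])/K[1,1],-1.]); return c['eye'],R.from_quat(c['attitude']).apply(d)
def onz(n,u,v,z):
    e,d=ray(n,u,v); return e+d*(z-e[2])/d[2]
def proj(n,P):
    c=CI[n];K=c['camera_matrix']; q=R.from_quat(c['attitude']).inv().apply(np.atleast_2d(P)-c['eye'])
    return np.stack([K[0,2]+K[0,0]*q[:,0]/-q[:,2],K[1,2]-K[1,1]*q[:,1]/-q[:,2]],1)
def cloud(n,d):
    c=CI[n];K=c['camera_matrix'];v,u=np.mgrid[:d.shape[0],:d.shape[1]]
    D=np.stack([(u-K[0,2])/K[0,0],-(v-K[1,2])/K[1,1],-np.ones(u.shape)],-1)*d[...,None]
    return R.from_quat(c['attitude']).apply(D.reshape(-1,3)).reshape(D.shape)+c['eye']
def crop(name,p,x0,y0,x1,y1,s):
    cv2.imwrite(f'pics/{name}.png',cv2.resize(p[y0:y1,x0:x1,::-1],None,fx=s,fy=s,interpolation=cv2.INTER_CUBIC))
E
python3 - <<'E'
from h import *
print(proj('top',[[.53,.17,.24],[0.53,.17,0]]),proj('side',[[.53,.17,.24]]))
T=np.load('pics/top0.npz');S=np.load('pics/side0.npz')
C=cloud('top',T['d'])
for uv in [(212,236),(251,242),(352,213),(47,129),(166,257),(294,262),(190,176),(230,255),(205,150),(137,205),(241,127)]: print(uv,C[uv[1],uv[0]].round(3))
crop('c1',T['p'],110,110,290,280,4);crop('c2',S['p'],150,130,340,280,4)
E
```

```text
[[298.90957812 143.61397553]
 [285.78717807 169.5470551 ]] [[239.86863864  92.34912836]]
(212, 236) [0.366 0.338 0.025]
(251, 242) [0.355 0.249 0.01 ]
(352, 213) [0.427 0.017 0.023]
(47, 129) [0.608 0.741 0.012]
(166, 257) [0.316 0.443 0.009]
(294, 262) [0.312 0.149 0.012]
(190, 176) [0.496 0.389 0.064]
(230, 255) [ 0.324  0.297 -0.002]
(205, 150) [0.57  0.365 0.011]
(137, 205) [0.347 0.257 0.911]
(241, 127) [0.612 0.279 0.065]
```

View pics/c1.png

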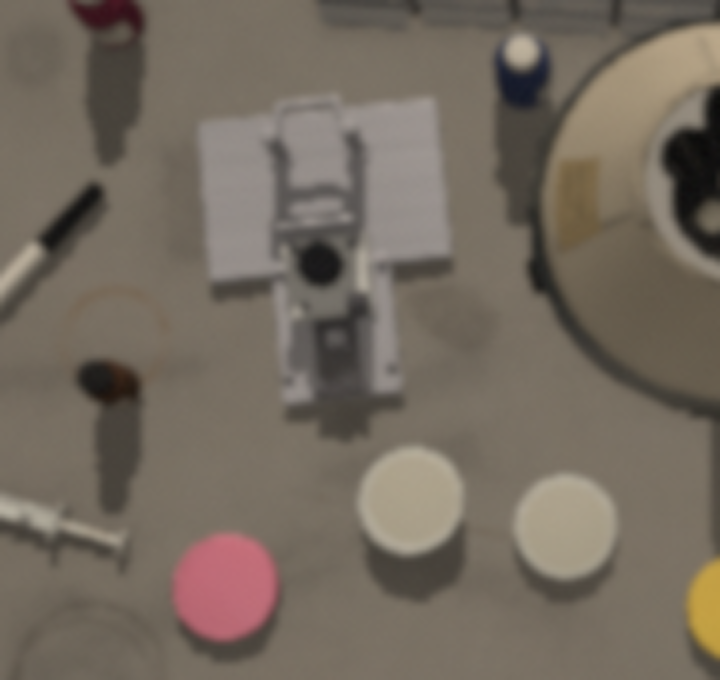

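View pics/c2.png

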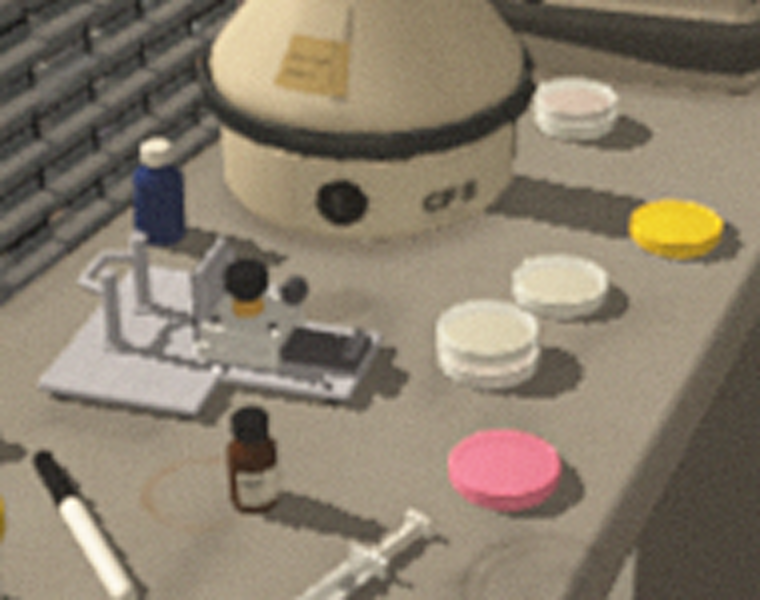

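```bash
python3 - <<'E'
from h import *
T=np.load('pics/top0.npz');S=np.load('pics/side0.npz')
for n,D,box in(('top',T,(140,120,260,230)),('side',S,(140,150,330,260))):
    C=cloud(n,D['d']);
    m=(np.abs(C[...,0]-.53)<.13)&(np.abs(C[...,1]-.38)<.1)&(C[...,2]>.006)&(C[...,2]<.014)
    # bench level
    b=(np.abs(C[...,0]-.4)<.1)&(np.abs(C[...,1]-.38)<.2)&(np.abs(C[...,2])<.006); print(n,'bench z',np.median(C[...,2][b]),C[...,2][b].std())
    x=C[...,0][m];y=C[...,1][m]; print(m.sum(),x.min(),x.max(),y.min(),y.max())
    im=(m*255).astype(np.uint8); crop('m_'+n,np.dstack([im]*3),*box,5)
    k=cv2.inRange(C[...,2],0.04,.075)&cv2.inRange(C[...,0],.42,.62)&cv2.inRange(C[...,1],.32,.45)
    crop('k_'+n,np.dstack([k]*3),*box,5)
E
```

```text
top bench z 0.00022565321508921654 0.0016242123496574275
2500 0.4066104433785778 0.6545283577405683 0.2802685555462544 0.47349871945254085
side bench z -0.0008887026657927732 0.0014429401826019607
1273 0.4255766468010586 0.6595976651619706 0.2810872991381851 0.4783043738761882
```

View pics/m_top.png

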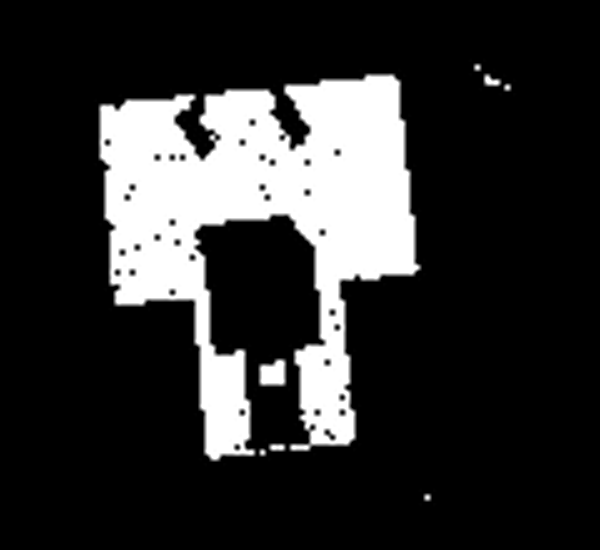

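View pics/k_top.png

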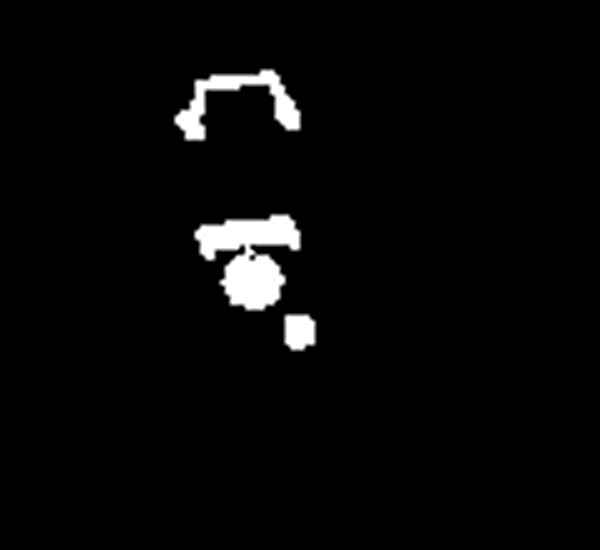

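```bash
cat > rack.py <<'E'
from h import *
T=np.load('pics/top0.npz');S=np.load('pics/side0.npz')
C=cloud('top',T['d'])
m=cv2.inRange(C[...,2],.005,.08)&cv2.inRange(C[...,0],.40,.67)&cv2.inRange(C[...,1],.295,.47)
n,l,st,_=cv2.connectedComponentsWithStats(m); i=1+np.argmax(st[1:,4]); m=(l==i).astype(np.uint8)
cs,_=cv2.findContours(cv2.resize(m,None,fx=4,fy=4,interpolation=cv2.INTER_NEAREST),cv2.RETR_EXTERNAL,cv2.CHAIN_APPROX_NONE)
c=max(cs,key=len)[:,0]/4-.375
W=np.array([onz('top',u,v,.01)[:2] for u,v in c])
# initial from guess
th=np.pi+.09; o=np.array([.555,.385])
for it in range(5):
    ex=np.array([np.cos(th),np.sin(th)]);ey=np.array([-ex[1],ex[0]])
    q=(W-o)@np.array([ex,ey]).T
    def line(sel):
        vx,vy,x0,y0=cv2.fitLine(q[sel].astype(np.float32),cv2.DIST_HUBER,0,1e-4,1e-4).ravel(); return vx,vy,x0,y0
    x,y=q.T; r=.008
    L=line((abs(y+.072)<r)&(x>-.045)&(x<.037)); Rr=line((abs(y-.072)<r)&(x>-.045)&(x<.037))
    F1=line((abs(x-.045)<r)&(abs(y)>.042)&(abs(y)<.065)); B=line((abs(x+.053)<r)&(abs(y)>.035)&(abs(y)<.065)); 
    E=line((abs(x-.122)<r)&(abs(y)<.028)); tl=line((abs(y-.035)<r)&(x>.055)&(x<.112)); tr=line((abs(y+.035)<r)&(x>.055)&(x<.112))
    angs=[np.arctan2(a[1],a[0]) for a in (L,Rr,tl,tr)]; angs=[(a+np.pi/2)%np.pi-np.pi/2 for a in angs]
    a2=[(np.arctan2(a[1],a[0]))%np.pi-np.pi/2 for a in (F1,B)]
    dth=np.mean(angs); 
    dy=(L[3]+Rr[3])/2; dx=np.mean([F1[2]-.045,B[2]+.053])
    print('ang',np.round(angs,3),np.round(a2,3),'y',np.round([L[3],Rr[3],tl[3],tr[3]],4),'x',np.round([F1[2],B[2],E[2]],4))
    o=o+ex*dx+ey*dy; th+=dth
print('rack',o,th)
np.savez('rack.npz',o=o,th=th)
E
python3 rack.py
```

```text
Traceback (most recent call last):
  File "rack.py", line 17, in <module>
    L=line((abs(y+.072)<r)&(x>-.045)&(x<.037)); Rr=line((abs(y-.072)<r)&(x>-.045)&(x<.037))
                                                   ~~~~^^^^^^^^^^^^^^^^^^^^^^^^^^^^^^^^^^^^
  File "rack.py", line 15, in line
    vx,vy,x0,y0=cv2.fitLine(q[sel].astype(np.float32),cv2.DIST_HUBER,0,1e-4,1e-4).ravel(); return vx,vy,x0,y0
                ~~~~~~~~~~~^^^^^^^^^^^^^^^^^^^^^^^^^^^^^^^^^^^^^^^^^^^^^^^^^^^^^^
cv2.error: OpenCV(4.12.0) /io/opencv/modules/imgproc/src/linefit.cpp:50: error: (-215:Assertion failed) count > 0 in function 'fitLine2D_wods'
```

```bash
python3 - <<'E'
from h import *
for u,v in [(140+102/5,120+103/5),(140+400/5,120+76/5),(140+415/5,120+270/5),(140+116/5,120+302/5),(140+207/5,120+457/5),(140+354/5,120+440/5)]: print(onz('top',u,v,.01).round(4))
E
```

```text
[0.5893 0.4723 0.01  ]
[0.6073 0.3308 0.01  ]
[0.5127 0.3199 0.01  ]
[0.4932 0.4598 0.01  ]
[0.4213 0.4132 0.01  ]
[0.4311 0.3452 0.01  ]
```

```bash
sed -i 's/th=np.pi+.09; o=.*/th=np.pi+.12; o=np.array([.5455,.395])/' rack.py; python3 rack.py
```

```text
ang [-0.019  0.019  0.023  0.027] [0.019 0.022] y [-0.0727  0.0697  0.0347 -0.0346] x [ 0.043  -0.0545  0.1196]
ang [-0.038  0.009  0.003  0.014] [0.006 0.015] y [-0.0712  0.0712  0.035  -0.0342] x [ 0.0448 -0.0524  0.1214]
ang [-0.035  0.012  0.007  0.017] [0.009 0.018] y [-0.0712  0.0712  0.0352 -0.0339] x [ 0.0446 -0.0525  0.1212]
ang [-0.035  0.012  0.007  0.017] [0.009 0.018] y [-0.0712  0.0712  0.0352 -0.0339] x [ 0.0446 -0.0526  0.1212]
ang [-0.035  0.012  0.007  0.017] [0.009 0.018] y [-0.0712  0.0712  0.0352 -0.0339] x [ 0.0446 -0.0526  0.1212]
rack [0.54683826 0.39661655] 3.2712007
```

```bash
sed -i 's/\.295,\.47)/.295,.50)/' rack.py; python3 rack.py | tail -3; python3 - <<'E'
from h import *
r=np.load('rack.npz');o,th=r['o'],float(r['th']);ex=np.array([np.cos(th),np.sin(th)]);ey=np.array([-ex[1],ex[0]])
T=np.load('pics/top0.npz');S=np.load('pics/side0.npz')
# knob: dark blob top surface at z .0625
for n,D,z in(('top',T,.0625),('side',S,.0625)):
    p=D['p'].astype(int); k=o+ex*.0515
    c=proj(n,[*k,z])[0].astype(int); print(n,'pred',c)
    u0,v0=c-14; sub=p[v0:v0+28,u0:u0+28].max(2); m=(sub<60).astype(np.uint8)
    nn,l,st,ce=cv2.connectedComponentsWithStats(m); i=1+np.argmax(st[1:,4]); print(st[i],ce[i]+[u0,v0], 'world',onz(n,*(ce[i]+[u0,v0]),z if n=='top' else .0535)[:2]-k)
# posts: project expected
vis=S['p'].copy();vt=T['p'].copy()
for sy in(1,-1):
    P=o+ex*-.026+ey*.022*sy
    for n,v in(('side',vis),('top',vt)):
        a=proj(n,[*P,.06])[0];b=proj(n,[*P,.01])[0]
        cv2.line(v,tuple(a.round().astype(int).tolist()),tuple(b.round().astype(int).tolist()),(255,0,0),1)
for n,v in(('side',vis),('top',vt)):
    for P in [(0,0,.01),(.0255,0,.043),(.0515,0,.0535)]:
        a=proj(n,[*(o+ex*P[0]+ey*P[1]),P[2]])[0]; cv2.circle(v,tuple(a.round().astype(int).tolist()),1,(0,255,0),-1)
crop('v1',vis,150,170,270,250,6);crop('v2',vt,150,130,240,220,6)
E
```

```text
ang [-0.003  0.001 -0.005  0.01 ] [-0.001  0.004] y [-0.0715  0.0715  0.0347 -0.0344] x [ 0.0447 -0.0527  0.1213]
ang [-0.004  0.001 -0.006  0.006] [-0.002  0.003] y [-0.0715  0.0715  0.0346 -0.0346] x [ 0.0447 -0.0527  0.1213]
rack [0.54695867 0.39690296] 3.2815542
top pred [189 176]
[10  8 10 11 85] [189.42352941 175.52941176] world [0.00139585 0.00093757]
side pred [213 195]
[ 7 14 11 10 86] [211.11627907 199.43023256] world [0.00509645 0.00297486]
```

View pics/v1.png

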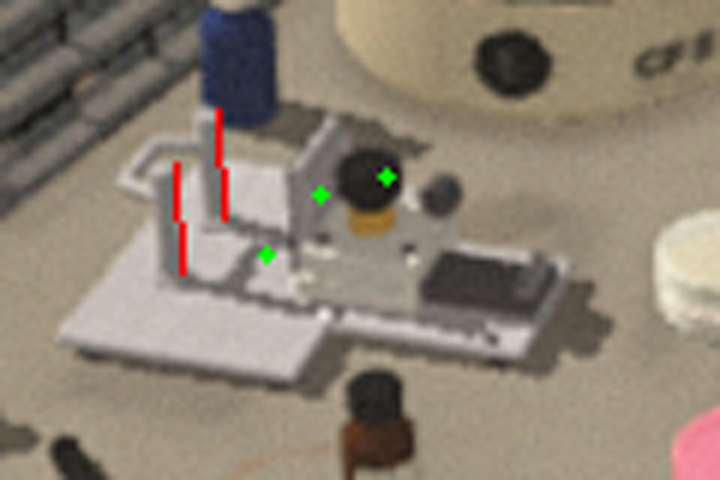

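View pics/v2.png

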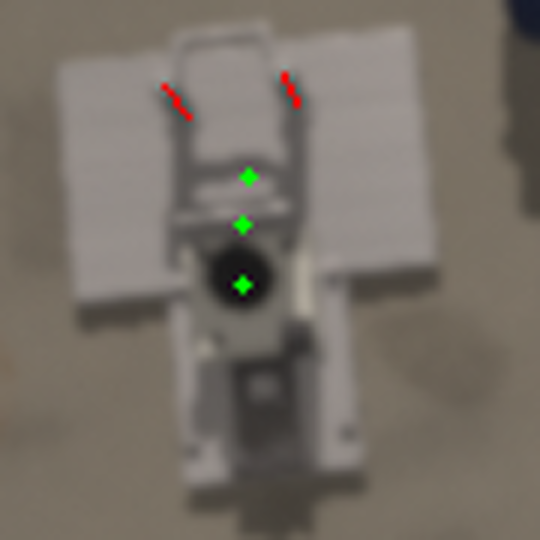

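```bash
python3 - <<'E'
from h import *
o=get_obs(); r=R.from_quat(o['ee_rot']); print(r.as_matrix().round(3)); z=r.apply([0,0,1]); print('zang',np.arctan2(z[1],z[0]), 'need', (3.2815542+np.pi/2)%np.pi)
rk=np.load('rack.npz');th=float(rk['th']);ex=np.array([np.cos(th),np.sin(th)]);print('knob',rk['o']+ex*.0515+[.0014,.0009])
E
```

```text
[[-0.001  0.891  0.454]
 [ 0.001  0.454 -0.891]
 [-1.    -0.    -0.001]]
zang -1.0999636542456628 need 1.7107578732051039
knob [0.49736227 0.39061845]
```

Emit:
move_arm(motion="0 0 0.06 0; 0 0.0 0.12 0; 0.02 0 0.18 -0.1; 0.04 0.02 0.24 -0.2; 0.06 0.05 0.28 -0.33; 0.08 0.08 0.31 -0.33; 0.08 0.08 0.31 -0.33", grip=1, force=60)

```text
clock: 0.98
position: [0.3656, -0.475, 0.5438]
ee_rot: [0.463, 0.533, -0.462, 0.536]
ft_force: [-0.1, -0.6, -0.8]
grip_width: 0.995
```

Emit:
move_arm(motion="0.01 0.06 0 0; 0.03 0.12 0 0; 0.045 0.18 0 0; 0.055 0.24 0 0; 0.06 0.3 0 0; 0.06 0.36 0 0; 0.06 0.42 0 0; 0.06 0.48 0 0; 0.06 0.54 0 0; 0.06 0.6 0 0")

```text
clock: 2.22
position: [0.4234, 0.124, 0.5404]
ee_rot: [0.464, 0.534, -0.464, 0.534]
ft_force: [0.9, 0.6, -0.5]
grip_width: 0.998
```

```bash
python3 - <<'E'
from h import *
o=get_obs();print(o['joint_pos'].round(2),o['position'],o['ft_force'])
E
```

```text
[ 0.25 -0.01 -0.62  1.21 -0.01  1.94 -1.8 ] [0.42339046 0.12398573 0.54038064] [ 0.94477681  0.57479462 -0.46269834]
```

Emit:
move_arm(motion="0 0.06 0 0; 0.01 0.12 0 0; 0.03 0.18 0 0; 0.05 0.22 -0.04 0; 0.06 0.25 -0.1 0; 0.07 0.262 -0.16 0; 0.074 0.266 -0.22 0; 0.074 0.266 -0.28 0; 0.074 0.266 -0.34 0; 0.074 0.266 -0.34 0")

```text
clock: 3.48
position: [0.4962, 0.3859, 0.1962]
ee_rot: [0.46, 0.534, -0.467, 0.533]
ft_force: [0.1, -0.3, -0.1]
grip_width: 1.002
```

```bash
python3 - <<'E'
from h import *
o=get_obs();print(o['joint_pos'].round(2),o['position'],o['ft_force'])
p,d=snap('side','s1');crop('s1c',p,130,80,330,260,4)
p,d=snap('top','t1');crop('t1c',p,110,80,290,260,4)
E
```

```text
[-0.15  0.48 -0.79  1.46  0.34  1.36 -2.39] [0.49615855 0.38586428 0.19616435] [ 0.08105448 -0.31367562 -0.08803181]
```

View pics/s1c.png

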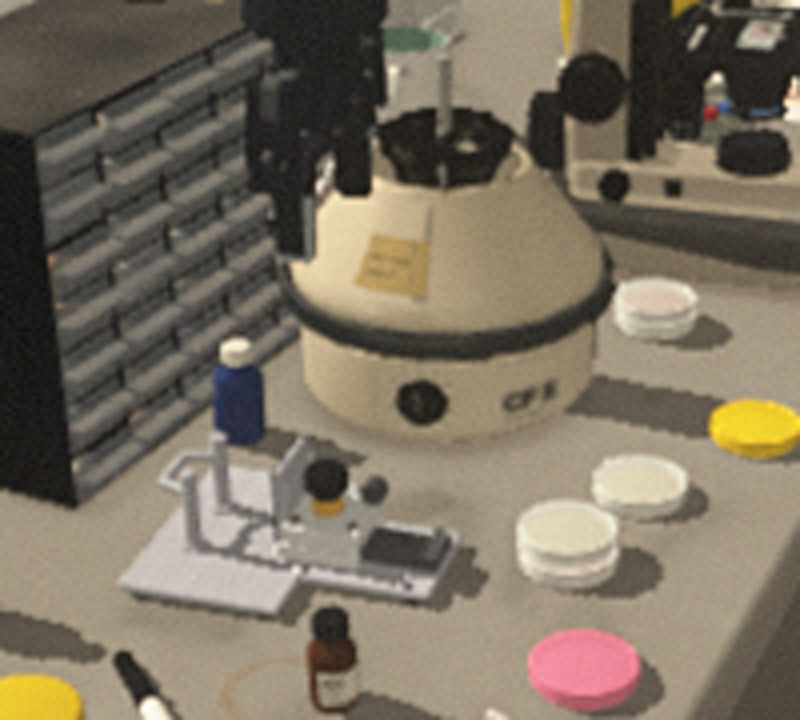

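View pics/t1c.png

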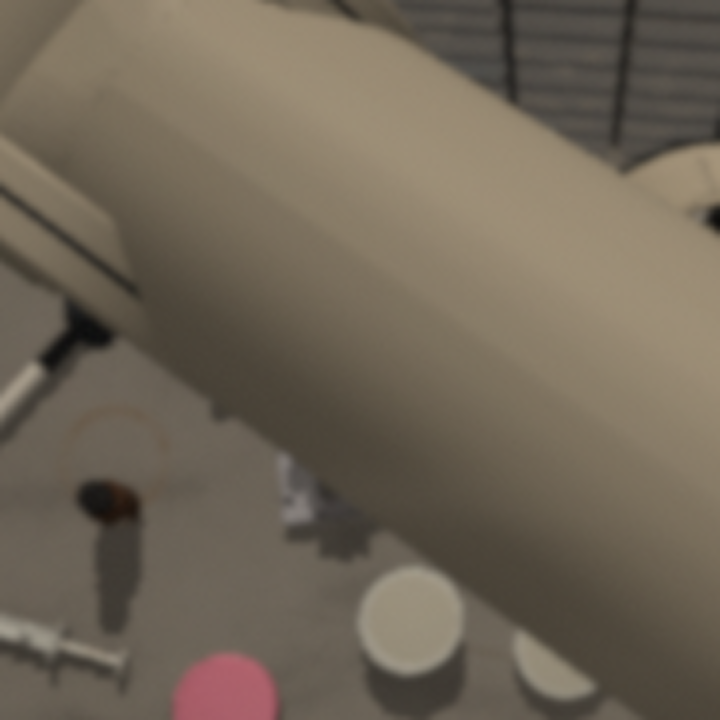

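Emit:
move_arm(motion="0 0 0 0.18; 0 0 0 0.36; 0 0 0 0.54; 0 0 0 0.72; 0 0 0 0.9; 0 0 0 1.08; 0 0 0 1.26; 0 0 0 1.44; 0 0 0 1.62; 0 0 0 1.8")

```text
clock: 4.82
position: [0.499, 0.3897, 0.2049]
ee_rot: [-0.131, 0.693, 0.132, 0.696]
ft_force: [0.2, 0.9, -0.3]
grip_width: 1.003
```

Emit:
move_arm(motion="0 0 0 0.18; 0 0 0 0.36; 0 0 0 0.54; 0 0 0 0.72; 0 0 0 0.9; 0 0 0 1.08; 0 0 0 1.26; 0 0 0 1.3416; 0 0 -0.04 1.3416; 0 0 -0.07 1.3416")

```text
clock: 6.08
position: [0.4996, 0.3891, 0.1332]
ee_rot: [0.534, -0.463, -0.533, -0.465]
ft_force: [-0.1, -0.4, 0.2]
grip_width: 0.999
```

Emit:
move_arm(motion="0 0 0 0; 0 0 0 0", grip=0.6)

```text
clock: 6.32
position: [0.4986, 0.3898, 0.1341]
ee_rot: [0.534, -0.463, -0.534, -0.465]
ft_force: [0.3, 0.5, -0.2]
grip_width: 0.61
```

```bash
cat > look.py <<'E'
import sys
from h import *
o=get_obs();print(o['clock'],o['joint_pos'].round(3),o['position'].round(4),o['ft_force'].round(1),o['grip_width'])
z=R.from_quat(o['ee_rot']).apply([0,0,1]);print('zang',np.arctan2(z[1],z[0]))
tag=sys.argv[1]
p,d=snap('side','s'+tag);crop('s%sc'%tag,p,*(int(a) for a in sys.argv[2:6]),int(sys.argv[6]))
E
python3 look.py 2 150 100 310 240 5
```

```text
6.325 [ 0.118  0.816 -1.313  1.514  0.794  1.421  0.478] [0.4986 0.3898 0.1341] [ 0.3  0.5 -0.2] 0.6100748598438246
zang 1.7106406847240883
```

View pics/s2c.png

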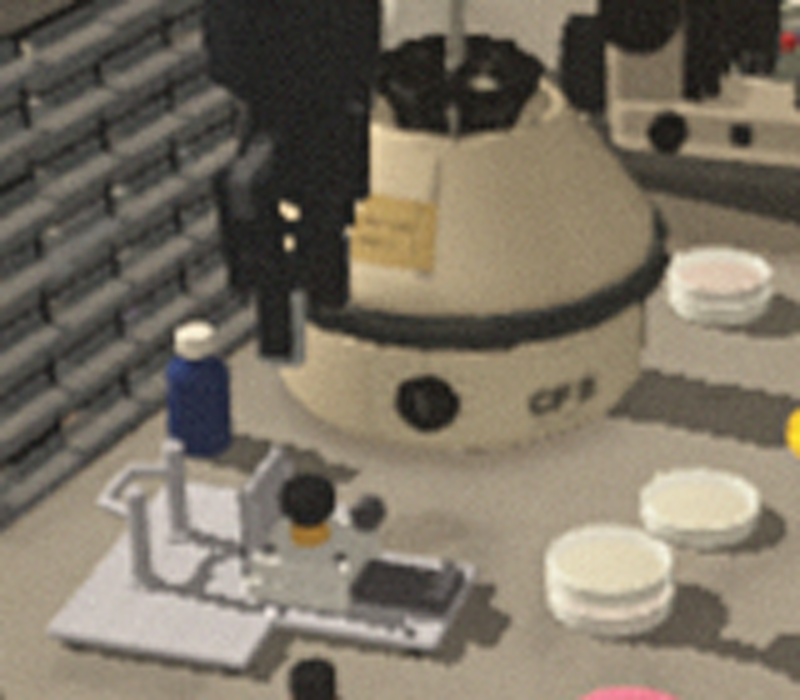

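```bash
python3 - <<'E'
import numpy as np
j0=np.array([1.077,.332,-.065,1.46,.022,1.35,-.088])
E

```

```text
(no output)
```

View pics/s2.png

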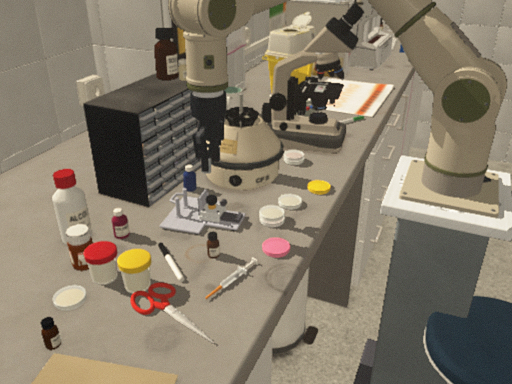

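```bash
python3 - <<'E'
from h import *
z=np.array([np.cos(1.7106),np.sin(1.7106)])
for off in(.026,.033,.04):
  for s in(1,-1):
    P=np.array([.4986,.3898])+s*z*off
    print(off,s,proj('side',[*P,.138]).round(1),proj('side',[*P,.134]).round(1))
D=np.load('pics/s2.npz');C=cloud('side',D['d'])
for u,v in [(203,170),(206,170),(206,168),(209,170),(209,165),(205,160)]: print(u,v,C[v,u].round(4))
# unaffected: knob in depth, side
for u,v in [(211,199),(211,197)]: print(C[v,u].round(4))
E
```

```text
0.026 1 [[207.1 171.4]] [[207.1 173. ]]
0.026 -1 [[215.1 161.4]] [[215.2 163. ]]
0.033 1 [[205.9 172.8]] [[206.  174.4]]
0.033 -1 [[216.2 160.1]] [[216.2 161.7]]
0.04 1 [[204.8 174.2]] [[204.8 175.8]]
0.04 -1 [[217.2 158.9]] [[217.3 160.4]]
203 170 [0.4968 0.4296 0.1475]
206 170 [0.4905 0.4276 0.1478]
206 168 [0.4893 0.4292 0.1536]
209 170 [0.4876 0.4197 0.1448]
209 165 [0.486  0.4215 0.1579]
205 160 [0.4899 0.4307 0.1732]
[0.4963 0.4015 0.0604]
[0.4998 0.395  0.0615]
```

```bash
python3 - <<'E'
from h import *
T=np.load('pics/top0.npz');S=np.load('pics/side0.npz')
for n,D in(('top',T),('side',S)):
    C=cloud(n,D['d']).reshape(-1,3)
    for z0 in(.04,.07,.13,.15,.17):
        m=(np.hypot(C[:,0]-.53,C[:,1]-.17)<.125)&(abs(C[:,2]-z0)<.006)
        P=C[m]
        if len(P)<30: print(n,z0,len(P));continue
        A=np.c_[P[:,:2]*2,np.ones(len(P))]; s=np.linalg.lstsq(A,(P[:,:2]**2).sum(1),rcond=None)[0]
        for _ in range(5):
            rr=np.hypot(*(P[:,:2]-s[:2]).T); r0=np.sqrt(s[2]+s[0]**2+s[1]**2); k=abs(rr-r0)<.006; s=np.linalg.lstsq(A[k],(P[k,:2]**2).sum(1),rcond=None)[0]
        print(n,z0,len(P),s[:2].round(4),np.sqrt(s[2]+s[0]**2+s[1]**2).round(4))
E
```

```text
top 0.04 5
top 0.07 490 [0.5499 0.152 ] 0.0534
top 0.13 1139 [0.527  0.1637] 0.0827
top 0.15 902 [0.5272 0.1634] 0.0676
top 0.17 730 [0.5269 0.1638] 0.0544
side 0.04 296 [0.5278 0.1691] 0.0974
side 0.07 113 [0.5288 0.1672] 0.097
side 0.13 451 [0.5296 0.1687] 0.0804
side 0.15 396 [0.5297 0.1692] 0.0646
side 0.17 191 [0.5257 0.1873] 0.037
```

```bash
cat > dish.py <<'E'
from h import *
def lid(n,C,xy,z,dz=.0045,r=.045):
    # lid-top pixels: by height band, near xy -> ray onto plane z, circle centre via minEnclosing/centroid
    m=(np.hypot(C[...,0]-xy[0],C[...,1]-xy[1])<r)&(abs(C[...,2]-z)<dz)
    m=m.astype(np.uint8); nn,l,st,ce=cv2.connectedComponentsWithStats(m); i=1+np.argmax(st[1:,4])
    cs,_=cv2.findContours((l==i).astype(np.uint8),cv2.RETR_EXTERNAL,cv2.CHAIN_APPROX_NONE); c=max(cs,key=len)
    h=cv2.convexHull(c)[:,0].astype(float); W=np.array([onz(n,u,v,z)[:2] for u,v in h])
    cc,rad=cv2.minEnclosingCircle(W.astype(np.float32)); 
    m2=np.zeros(m.shape,np.uint8);cv2.fillConvexPoly(m2,cv2.convexHull(c),1); vv,uu=np.nonzero(m2)
    ctr=np.array([onz(n,u,v,z)[:2] for u,v in zip(uu,vv)]).mean(0)
    return ctr,rad,st[i,4]
E
python3 - <<'E'
from dish import *
T=np.load('pics/top0.npz');S=np.load('pics/side0.npz')
CT=cloud('top',T['d']);CS=cloud('side',S['d'])
for nm,xy,z in [('A',(.366,.338),.024),('B',(.355,.249),.012),('C',(.427,.017),.024),('pink',(.316,.443),.012),('yel',(.312,.149),.012)]:
    a=lid('top',CT,xy,z);b=lid('side',CS,xy,z); print(nm,a[0].round(4),round(a[1],4),a[2],'|',b[0].round(4),round(b[1],4),b[2],'| diff',((b[0]-a[0])*1e3).round(1))
E
```

```text
A [0.3691 0.3359] 0.0296 527 | [0.3704 0.3448] 0.0326 287 | diff [1.3 8.9]
B [0.3558 0.2483] 0.0295 513 | [0.3572 0.257 ] 0.0329 253 | diff [1.3 8.8]
C [0.4289 0.0145] 0.0299 505 | [0.4309 0.0235] 0.0334 154 | diff [2. 9.]
pink [0.3171 0.4414] 0.0296 539 | [0.3183 0.449 ] 0.032 390 | diff [1.2 7.6]
yel [0.3121 0.1479] 0.0297 524 | [0.3141 0.1578] 0.0335 216 | diff [2.1 9.9]
```

```bash
cat > ov.py <<'E'
from h import *
def ov(o,th,p,n,name,box,s):
    ex=np.array([np.cos(th),np.sin(th)]);ey=np.array([-ex[1],ex[0]])
    v=cv2.resize(p[box[1]:box[3],box[0]:box[2]],None,fx=s,fy=s,interpolation=cv2.INTER_CUBIC)
    def pt(a,b,c):
        q=(proj(n,[*(o+ex*a+ey*b),c])[0]-np.array(box[:2])+.5)*s; return tuple(int(round(t)) for t in q)
    B=[(-.053,-.072),(-.053,.072),(.045,.072),(.045,.035),(.122,.035),(.122,-.035),(.045,-.035),(.045,-.072)]
    for i in range(8): cv2.line(v,pt(*B[i],.01),pt(*B[(i+1)%8],.01),(0,255,0),1)
    for sy in(.022,-.022): cv2.line(v,pt(-.026,sy,.01),pt(-.026,sy,.06),(255,0,0),1)
    for zz in(.0625,.0535): cv2.circle(v,pt(.051,0,zz),2,(255,255,0),-1)
    cv2.imwrite(f'pics/{name}.png',v[:,:,::-1])
E
python3 - <<'E'
from ov import *
r=np.load('rack.npz');o,th=r['o'],float(r['th'])
ov(o+[.002,.006],th,np.load('pics/side0.npz')['p'],'side','ov1',(150,170,270,250),6)
E
```

View pics/ov1.png

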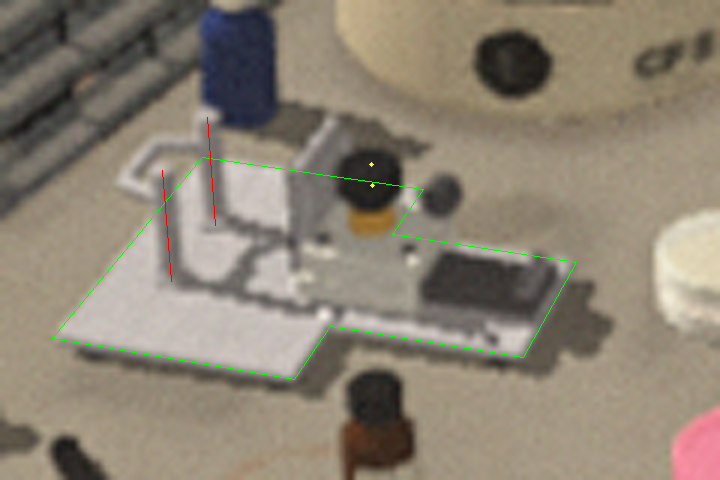

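Emit:
move_arm(motion="0 0.006 0 0; 0 0.006 -0.02 0; 0 0.006 -0.04 0; 0 0.006 -0.04 0; 0 0.006 -0.04 0")

```text
clock: 7.0
position: [0.4975, 0.3951, 0.0913]
ee_rot: [-0.534, 0.464, 0.534, 0.464]
ft_force: [0.9, -0.4, -0.5]
grip_width: 0.603
```

```bash
python3 look.py 3 170 130 270 230 6
```

```text
7.0 [ 0.093  0.859 -1.273  1.543  0.832  1.366  0.453] [0.4975 0.3951 0.0913] [ 0.9 -0.4 -0.5] 0.6030188873174898
zang 1.7116376692937587
```

View pics/s3c.png

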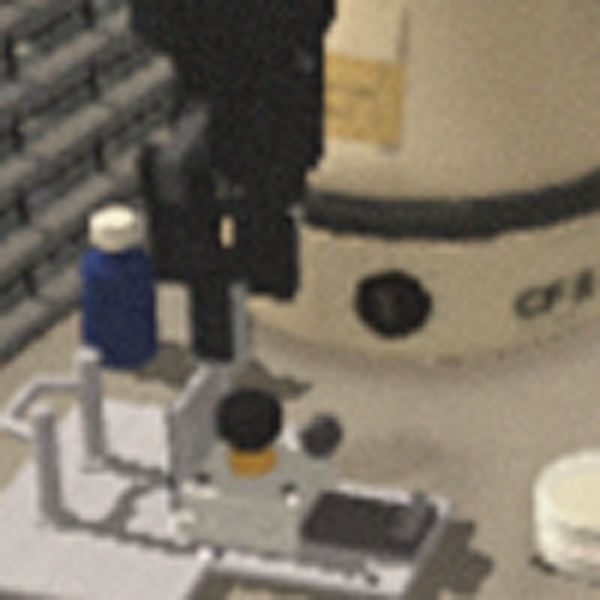

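```bash
python3 - <<'E'
from h import *
a=1.7116;z=np.array([np.cos(a),np.sin(a)]);x=np.array([z[1],-z[0]])
c=np.array([.4975,.3951])
for off in(.0255,.033,.040):
  for e in(.011,-.011):
    P=c+z*off-x*e; print(off,e,P.round(4),[proj('side',[*P,zz])[0].round(1) for zz in(.0913,.0955,.1)])
D=np.load('pics/s3.npz');C=cloud('side',D['d'])
for u,v in [(202,187),(204,187),(206,187),(208,187),(210,187),(211,187)]: print(u,v,C[v,u].round(4))
E
```

```text
0.0255 0.011 [0.483  0.4188] [array([212. , 191.8]), array([212. , 190.1]), array([211.9, 188.3])]
0.0255 -0.011 [0.5048 0.4219] [array([202.7, 190.5]), array([202.6, 188.8]), array([202.5, 187. ])]
0.033 0.011 [0.482  0.4262] [array([210.9, 193.4]), array([210.8, 191.7]), array([210.7, 189.9])]
0.033 -0.011 [0.5038 0.4293] [array([201.5, 192. ]), array([201.4, 190.4]), array([201.3, 188.6])]
0.04 0.011 [0.481  0.4332] [array([209.8, 194.9]), array([209.7, 193.2]), array([209.6, 191.4])]
0.04 -0.011 [0.5028 0.4362] [array([200.4, 193.5]), array([200.3, 191.9]), array([200.1, 190.1])]
202 187 [0.4975 0.4365 0.109 ]
204 187 [0.4951 0.432  0.1073]
206 187 [0.4881 0.4355 0.1106]
208 187 [0.4872 0.4283 0.1072]
210 187 [0.4847 0.4239 0.1055]
211 187 [0.4849 0.4192 0.1031]
```

```bash
python3 - <<'E'
from h import *
for P in [(.4985,.3958),(.4995,.3968),(.4985,.3978)]: print(P,[proj('side',[*P,z])[0].round(1) for z in(.0625,.0535,.0435)])
p=np.load('pics/s3.npz')['p'][185:215,198:226].astype(int).max(2)
m=(p<55).astype(np.uint8); n,l,st,ce=cv2.connectedComponentsWithStats(m); print([(s+[198,185,0,0,0],c+[198,185]) for s,c in zip(st[1:],ce[1:]) if s[4]>10])
E
```

```text
(0.4985, 0.3958) [array([211.3, 196.9]), array([211.5, 200.3]), array([211.6, 204. ])]
(0.4995, 0.3968) [array([210.7, 197. ]), array([210.9, 200.4]), array([211. , 204.1])]
(0.4985, 0.3978) [array([210.9, 197.3]), array([211. , 200.7]), array([211.2, 204.4])]
[(array([202, 185,   7,   5,  29]), array([205.37931034, 187.        ])), (array([207, 195,  10,  10,  81]), array([211.34567901, 199.45679012]))]
```

Emit:
move_arm(motion="0.0005 0 -0.015 0; 0.0005 0 -0.03 0; 0.0005 0 -0.0435 0; 0.0005 0 -0.0435 0; 0.0005 0 -0.0435 0")

```text
clock: 7.68
position: [0.498, 0.3952, 0.0481]
ee_rot: [-0.534, 0.463, 0.534, 0.464]
ft_force: [-0.2, -0.1, -0.4]
grip_width: 0.598
```

```bash
python3 look.py 4 170 130 270 230 6
```

```text
7.675 [ 0.078  0.901 -1.233  1.573  0.873  1.306  0.432] [0.498  0.3952 0.0481] [-0.2 -0.1 -0.4] 0.5975941627314083
zang 1.711706617872849
```

View pics/s4c.png

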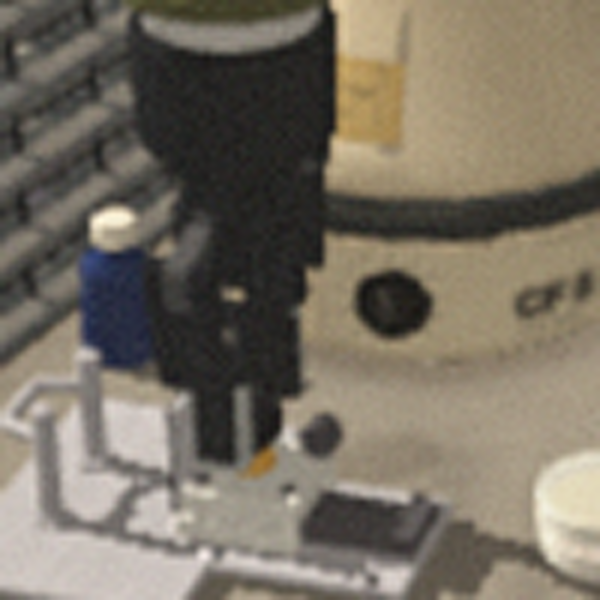

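Emit:
move_arm(motion="0 0 0 0; 0 0 0 0; 0 0 0 0; 0 0 0 0; 0 0 0 0; 0 0 0 0", grip=0, force=70)

```text
clock: 8.48
position: [0.4987, 0.3931, 0.0488]
ee_rot: [0.535, -0.465, -0.533, -0.463]
ft_force: [-3.6, -10.9, 11.8]
grip_width: 0.257
```

```bash
python3 look.py 5 170 130 270 230 6
```

```text
8.475 [ 0.079  0.9   -1.233  1.573  0.873  1.31   0.432] [0.4987 0.3931 0.0488] [ -3.6 -10.9  11.8] 0.2565848926377991
zang 1.7100657470227327
```

View pics/s5c.png

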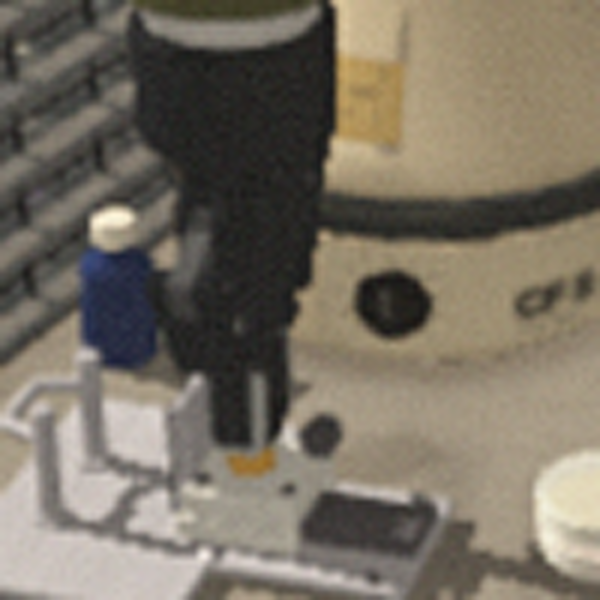

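Emit:
move_arm(motion="0 -0.002 0 0; 0 -0.002 0.004 0; 0 -0.002 0.008 0; 0 -0.002 0.0115 0; 0 -0.002 0.0115 0; 0 -0.002 0.0115 0")

```text
clock: 9.28
position: [0.499, 0.3929, 0.0589]
ee_rot: [0.534, -0.463, -0.534, -0.464]
ft_force: [4.8, 3.7, -8.0]
grip_width: 0.254
```

```bash
python3 look.py 6 170 130 270 230 6
```

```text
9.275 [ 0.087  0.889 -1.244  1.569  0.863  1.319  0.439] [0.499  0.3929 0.0589] [ 4.8  3.7 -8. ] 0.2535803509734924
zang 1.710767972655542
```

View pics/s6c.png

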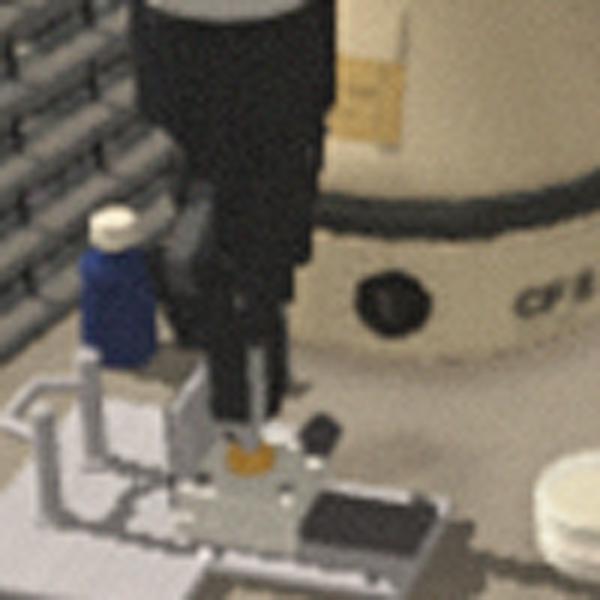

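Emit:
move_arm(motion="-0.005 -0.0007 0 0; -0.01 -0.0014 0 0; -0.015 -0.0021 0 0; -0.02 -0.0028 0 0; -0.025 -0.0035 0 0; -0.03 -0.0042 0 0; -0.0335 -0.0047 0 0; -0.035 -0.0049 0 0; -0.035 -0.0049 0 0; -0.035 -0.0049 0 0")

```text
clock: 10.58
position: [0.4659, 0.3881, 0.0595]
ee_rot: [0.534, -0.463, -0.533, -0.466]
ft_force: [11.4, 5.2, -9.3]
grip_width: 0.25
```

```bash
python3 look.py 7 170 130 270 230 6
```

```text
10.575 [ 0.115  0.852 -1.273  1.652  0.848  1.291  0.39 ] [0.4659 0.3881 0.0595] [11.4  5.2 -9.3] 0.24980122503774727
zang 1.709409425108793
```

View pics/s7c.png

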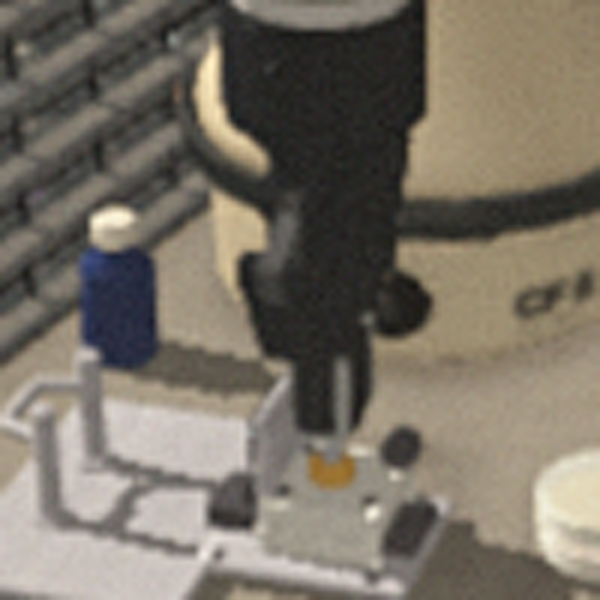

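Emit:
move_arm(motion="-0.0012 -0.0002 0 0; -0.0025 -0.0003 0 0; -0.0025 -0.0003 0 0; -0.0025 -0.0003 0 0")

```text
clock: 11.12
position: [0.4635, 0.3878, 0.0595]
ee_rot: [0.534, -0.463, -0.533, -0.466]
ft_force: [11.7, 5.2, -8.8]
grip_width: 0.251
```

Emit:
move_arm(motion="0 0 -0.003 0; 0 0 -0.006 0; 0 0 -0.009 0; 0 0 -0.0115 0; 0 0 -0.0115 0; 0 0 -0.0115 0")

```text
clock: 11.88
position: [0.4635, 0.3879, 0.0489]
ee_rot: [0.534, -0.463, -0.533, -0.466]
ft_force: [10.0, 2.2, 0.0]
grip_width: 0.255
```

```bash
python3 look.py 8 170 130 270 230 6
```

```text
11.875 [ 0.111  0.86  -1.263  1.665  0.859  1.274  0.379] [0.4635 0.3879 0.0489] [10.   2.2  0. ] 0.254590544121005
zang 1.709329877283443
```

View pics/s8c.png

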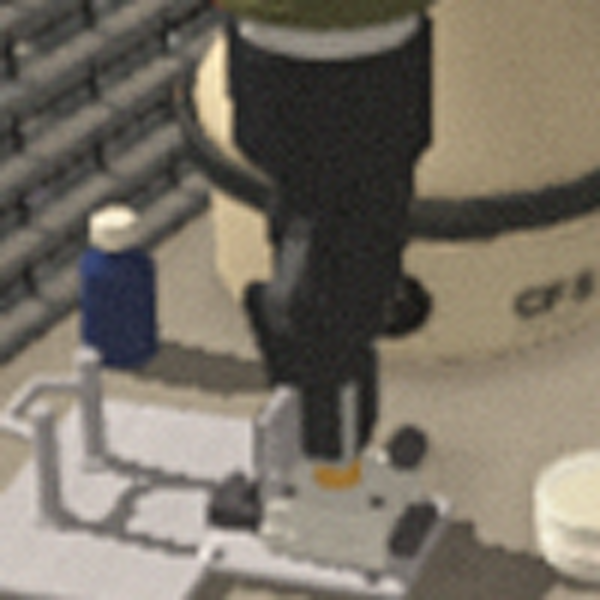

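Emit:
move_arm(motion="0.0007 0.0001 0 0; 0.0014 0.0002 0 0; 0.0021 0.0003 0 0; 0.0021 0.0003 0 0")

```text
clock: 12.42
position: [0.4638, 0.388, 0.0488]
ee_rot: [0.534, -0.463, -0.533, -0.464]
ft_force: [3.2, -2.7, 6.1]
grip_width: 0.25
```

Emit:
move_arm(motion="0 0 0 0; 0 0 0 0; 0 0 0 0; 0 0 0.03 0; 0 0 0.07 0; 0 0 0.12 0; 0 0 0.12 0", grip=0.6)

```text
clock: 13.3
position: [0.463, 0.3898, 0.1715]
ee_rot: [0.534, -0.462, -0.534, -0.465]
ft_force: [-0.7, -0.3, -0.3]
grip_width: 0.603
```

```bash
python3 look.py 9 170 130 330 250 5
```

```text
13.3 [ 0.153  0.746 -1.377  1.552  0.737  1.449  0.45 ] [0.463  0.3898 0.1715] [-0.7 -0.3 -0.3] 0.6032644016935885
zang 1.712002473755258
```

View pics/s9c.png

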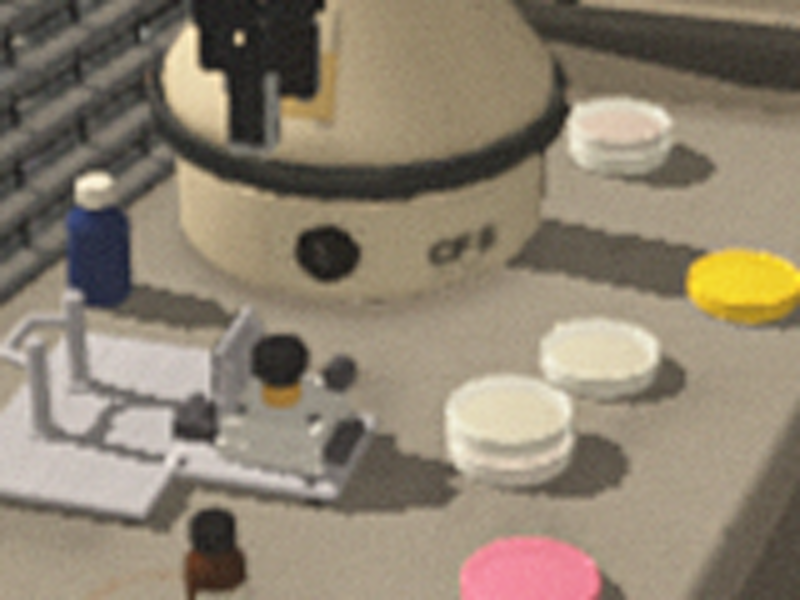

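Emit:
move_arm(motion="-0.01 -0.005 0 -0.18; -0.03 -0.015 0 -0.36; -0.05 -0.025 0 -0.54; -0.07 -0.035 0 -0.72; -0.09 -0.045 0 -0.9; -0.0925 -0.0485 -0.02 -1.08; -0.0925 -0.0485 -0.04 -1.26; -0.0925 -0.0485 -0.06 -1.44; -0.0925 -0.0485 -0.07 -1.57; -0.0925 -0.0485 -0.07 -1.57", grip=1)

```text
clock: 14.6
position: [0.3693, 0.3388, 0.0965]
ee_rot: [-0.051, 0.706, 0.05, 0.705]
ft_force: [0.6, -0.6, 0.5]
grip_width: 1.002
```

```bash
python3 look.py 10 170 130 330 250 5; python3 - <<'E'
from h import *
p,d=snap('top','t10');crop('t10c',p,110,140,290,290,4)
E
```

```text
14.6 [ 0.162  0.426 -1.16   1.894  0.435  1.111 -1.023] [0.3693 0.3388 0.0965] [ 0.6 -0.6  0.5] 1.0024780144197762
zang 0.14278903122379563
```

View pics/s10c.png

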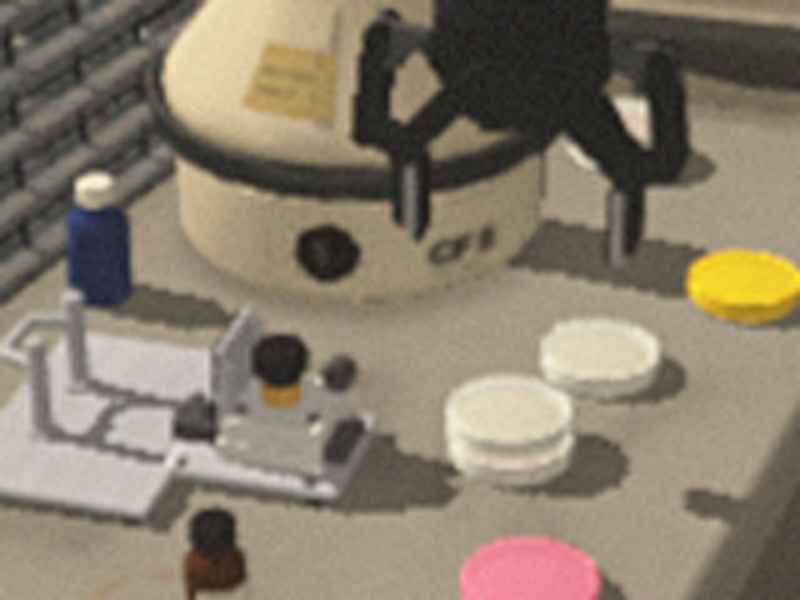

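View pics/t10c.png

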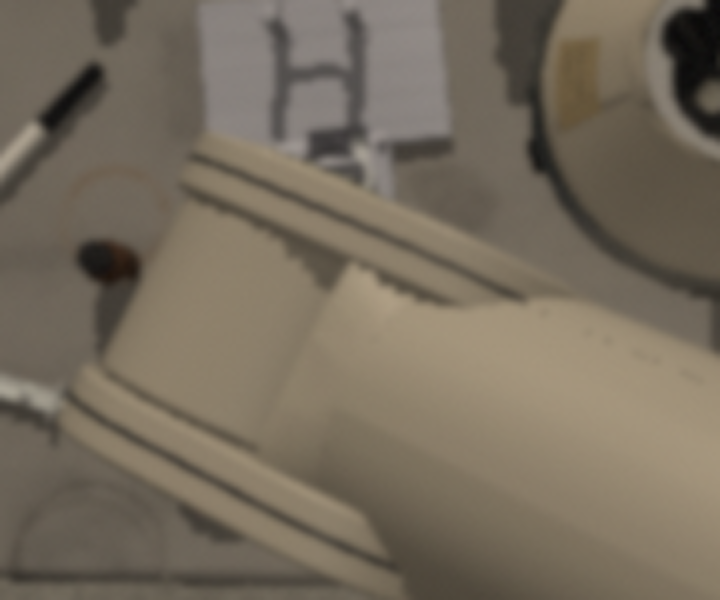

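```bash
cat > lidside.py <<'E'
from dish import *
# side-view lid ellipse from colour: bright pixels; ellipse of lid top rim
def sidelid(p,xy,z):
    c=proj('side',[*xy,z])[0]; e=[proj('side',[xy[0]+.0295*np.cos(t),xy[1]+.0295*np.sin(t),z])[0] for t in np.linspace(0,6.28,60)]
    return c,np.array(e)
def draw(p,xys,name,box,s):
    v=cv2.resize(p[box[1]:box[3],box[0]:box[2]],None,fx=s,fy=s,interpolation=cv2.INTER_CUBIC)
    for x,y,z in xys:
        for zz,col in((z,(255,0,0)),(0 if z<.03 else z-.012,(0,0,255))):
            _,e=sidelid(p,(x,y),zz); q=((e-np.array(box[:2])+.5)*s).round().astype(np.int32); cv2.polylines(v,[q],False,col,1)
    cv2.imwrite(f'pics/{name}.png',v[:,:,::-1])
E
python3 - <<'E'
from lidside import *
p=np.load('pics/s10.npz')['p']
draw(p,[(.3706,.3416,.024),(.3573,.2540,.012),(.4307,.0202,.024)],'ds',(250,140,350,240),6)
p=np.load('pics/s9.npz')['p']
draw(p,[(.3706,.3416,.024),(.3573,.2540,.012),(.4307,.0202,.024)],'ds2',(250,140,350,240),6)
E
```

```text
(no output)
```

View pics/ds2.png

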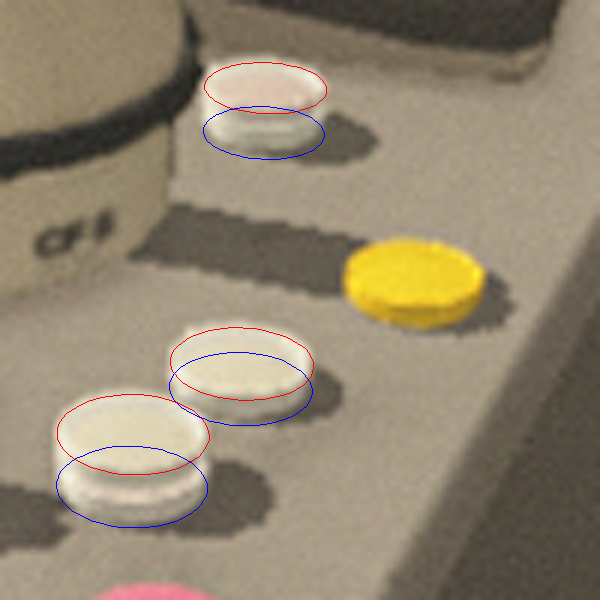

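Emit:
move_arm(motion="0 0 -0.03 0; 0 0 -0.06 0; 0 0 -0.08 0; 0 0 -0.08 0; 0 0 -0.08 0")

```text
clock: 15.32
position: [0.3705, 0.3402, 0.0188]
ee_rot: [-0.05, 0.705, 0.051, 0.706]
ft_force: [0.9, 0.3, 0.2]
grip_width: 1.002
```

```bash
python3 look.py 11 240 150 340 250 6
```

```text
15.325 [ 0.062  0.538 -1.053  1.949  0.565  0.984 -1.118] [0.3705 0.3402 0.0188] [0.9 0.3 0.2] 1.0022963817639947
zang 0.14220129295221728
```

View pics/s11c.png

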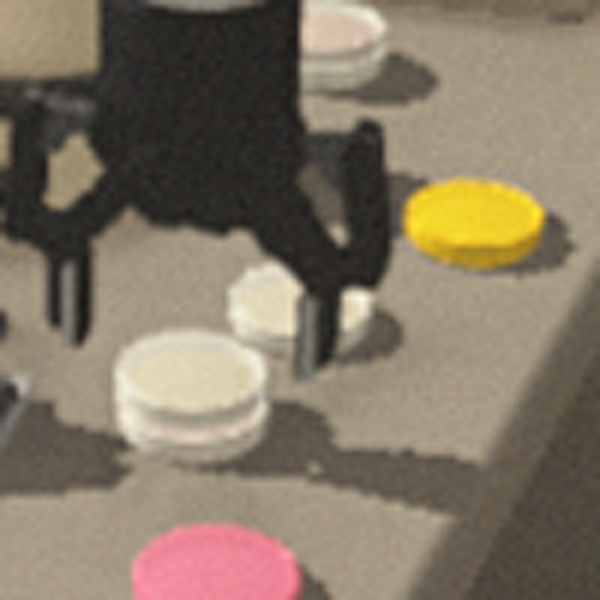

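```bash
python3 - <<'E'
from h import *
a=.1422;z=np.array([np.cos(a),np.sin(a)]);x=np.array([z[1],-z[0]])
c=np.array([.3705,.3402])
for s in(1,-1):
  for off in(.0425,.057):
   for e in (.011,-.011):
    for zz in(.0188,.032):
      P=c+z*s*off+x*e; q=(proj('side',[*P,zz])[0]-[240,150]+.5)*6; print(s,off,e,zz,q.round(0))
E
```

```text
1 0.0425 0.011 0.0188 [ 96. 353.]
1 0.0425 0.011 0.032 [ 96. 325.]
1 0.0425 -0.011 0.0188 [ 81. 382.]
1 0.0425 -0.011 0.032 [ 81. 353.]
1 0.057 0.011 0.0188 [ 61. 348.]
1 0.057 0.011 0.032 [ 61. 320.]
1 0.057 -0.011 0.0188 [ 45. 376.]
1 0.057 -0.011 0.032 [ 45. 347.]
-1 0.0425 0.011 0.0188 [307. 384.]
-1 0.0425 0.011 0.032 [308. 355.]
-1 0.0425 -0.011 0.0188 [295. 414.]
-1 0.0425 -0.011 0.032 [297. 384.]
-1 0.057 0.011 0.0188 [344. 390.]
-1 0.057 0.011 0.032 [345. 361.]
-1 0.057 -0.011 0.0188 [333. 419.]
-1 0.057 -0.011 0.032 [334. 390.]
```

Emit:
move_arm(motion="0 0.001 -0.008 0; 0 0.001 -0.016 0; 0 0.001 -0.016 0; 0 0.001 -0.016 0")

```text
clock: 15.88
position: [0.37, 0.3407, 0.0018]
ee_rot: [-0.05, 0.705, 0.05, 0.705]
ft_force: [0.5, -0.1, -0.5]
grip_width: 0.998
```

```bash
python3 look.py 12 240 150 340 250 6
```

```text
15.875 [ 0.038  0.564 -1.027  1.957  0.593  0.959 -1.14 ] [0.37   0.3407 0.0018] [ 0.5 -0.1 -0.5] 0.9982308882655285
zang 0.1418052879451098
```

View pics/s12c.png

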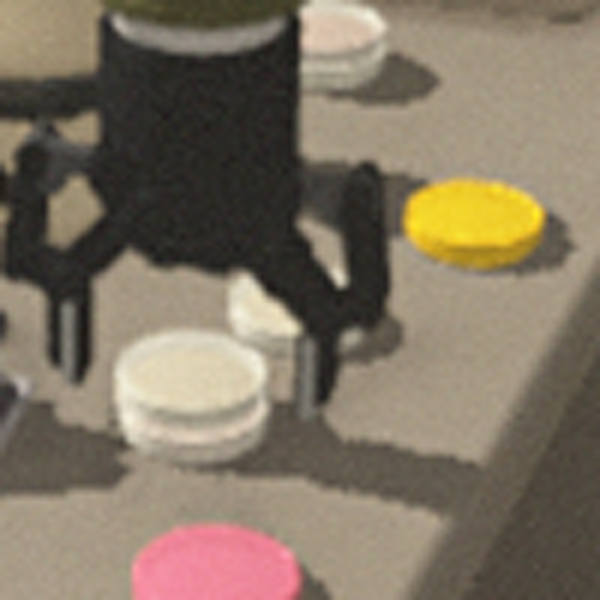

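Emit:
move_arm(motion="0.0005 0.0005 -0.0035 0; 0.0005 0.0005 -0.0035 0; 0.0005 0.0005 -0.0035 0; 0.0005 0.0005 -0.0035 0; 0.0005 0.0005 -0.0035 0; 0.0005 0.0005 -0.0035 0", grip=0, force=25)

```text
clock: 16.68
position: [0.3706, 0.3411, -0.0017]
ee_rot: [-0.05, 0.705, 0.05, 0.705]
ft_force: [0.0, 0.6, -0.5]
grip_width: 0.681
```

```bash
python3 look.py 13 240 150 340 250 6
```

```text
16.675 [ 0.032  0.571 -1.021  1.957  0.6    0.954 -1.144] [ 0.3706  0.3411 -0.0017] [ 0.   0.6 -0.5] 0.6806705377684283
zang 0.1415740628177603
```

View pics/s13c.png

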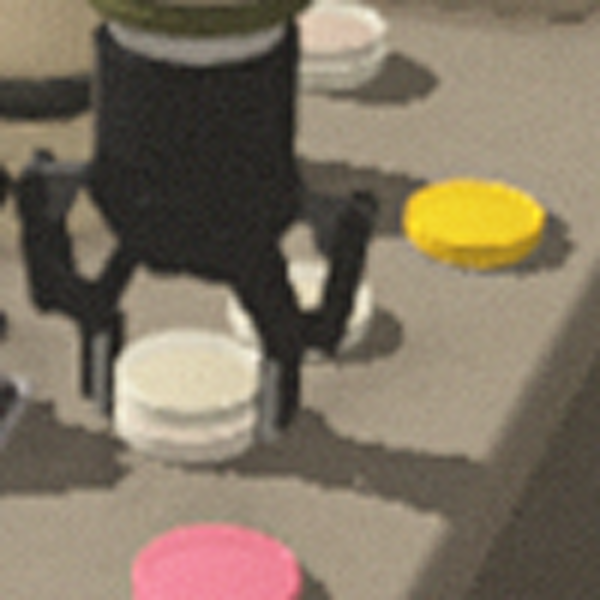

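Emit:
move_arm(motion="0 0 0.01 0; 0 0 0.02 0; 0 0 0.03 0; 0 0 0.03 0", force=30)

```text
clock: 17.23
position: [0.3712, 0.3414, 0.0293]
ee_rot: [-0.05, 0.705, 0.05, 0.706]
ft_force: [0.9, -0.3, -0.7]
grip_width: 0.679
```

```bash
python3 look.py 14 240 150 340 250 6
```

```text
17.225 [ 0.072  0.525 -1.067  1.94   0.549  1.001 -1.108] [0.3712 0.3414 0.0293] [ 0.9 -0.3 -0.7] 0.6789937976597612
zang 0.14128793912932702
```

View pics/s14c.png

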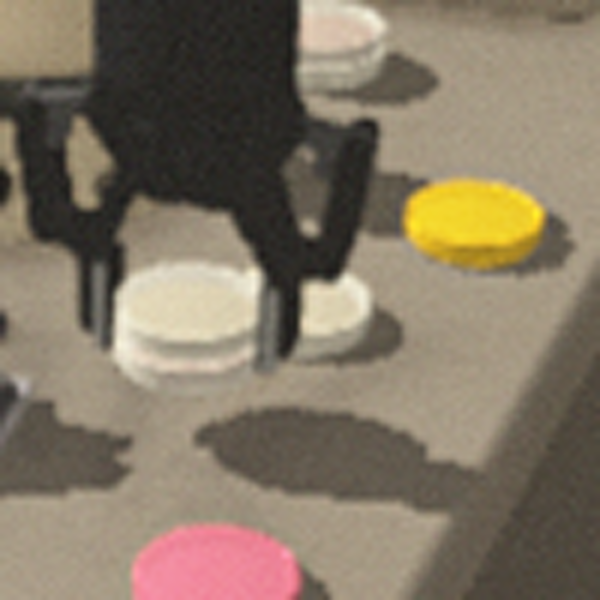

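Emit:
move_arm(motion="0 0 0.03 0; 0.01 0.002 0.06 0.1; 0.03 0.008 0.09 0.27; 0.05 0.016 0.1 0.44; 0.07 0.024 0.1 0.61; 0.09 0.032 0.1 0.78; 0.11 0.04 0.1 0.95; 0.13 0.046 0.1 1.12; 0.15 0.053 0.1 1.29; 0.165 0.058 0.1 1.46")

```text
clock: 18.52
position: [0.5363, 0.399, 0.1274]
ee_rot: [-0.509, 0.491, 0.509, 0.491]
ft_force: [-0.2, -0.7, 0.5]
grip_width: 0.68
```

```bash
python3 look.py 15 150 130 310 250 5
```

```text
18.525 [ 0.057  0.853 -1.245  1.412  0.803  1.437  0.429] [0.5363 0.399  0.1274] [-0.2 -0.7  0.5] 0.6800697737353404
zang 1.6065838175352445
```

View pics/s15c.png

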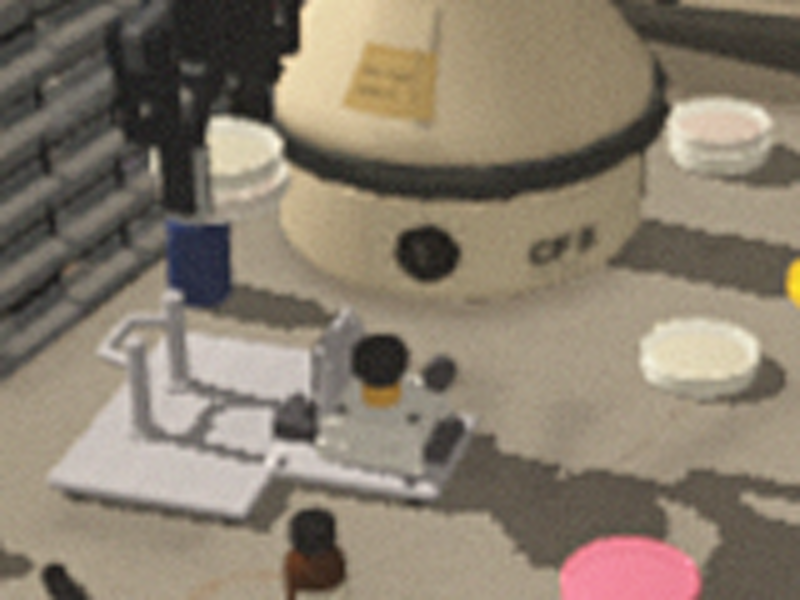

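Emit:
move_arm(motion="0.008 0.002 0 0.11; 0.011 0.003 0 0.11; 0.011 0.003 -0.03 0.11; 0.011 0.003 -0.06 0.11; 0.011 0.003 -0.08 0.11; 0.011 0.003 -0.08 0.11; 0.011 0.003 -0.08 0.11")

```text
clock: 19.45
position: [0.5468, 0.4026, 0.0495]
ee_rot: [-0.534, 0.463, 0.534, 0.464]
ft_force: [-0.4, -0.1, -1.0]
grip_width: 0.676
```

```bash
python3 look.py 16 150 130 280 240 6
```

```text
19.45 [ 0.036  0.948 -1.194  1.445  0.887  1.344  0.505] [0.5468 0.4026 0.0495] [-0.4 -0.1 -1. ] 0.6759828014476046
zang 1.7108583514222966
```

View pics/s16c.png

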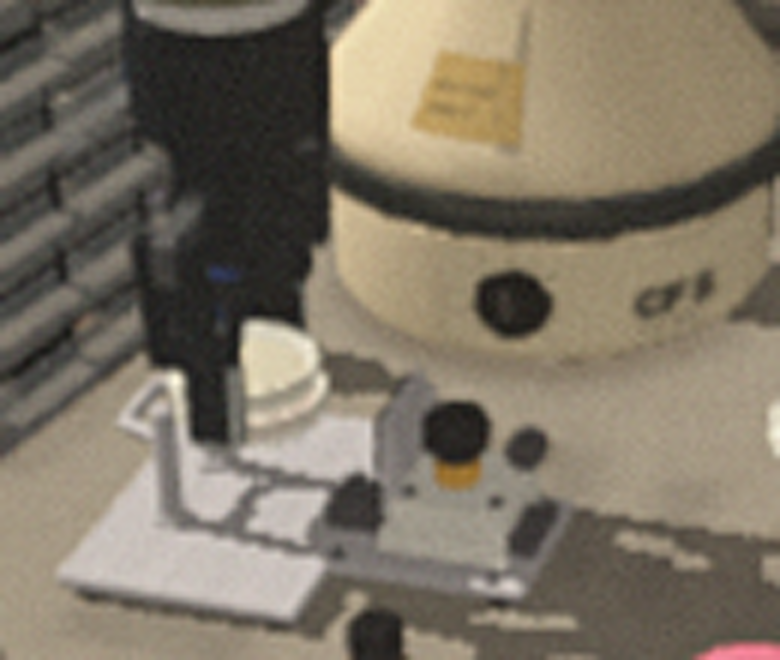

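```bash
python3 - <<'E'
from lidside import *
for dx,dy in((0,0),(-.003,0),(.003,0),(0,-.003)):
  for z in(.0512,.0632,.0752):
    c,e=sidelid(None,(.5468+dx,.4026+dy),z); print(dx,dy,z,e[:,0].max().round(1),e[:,0].min().round(1),e[:,1].max().round(1))
E
```

```text
0 0 0.0512 204.5 179.0 204.7
0 0 0.0632 204.3 178.6 200.2
0 0 0.0752 204.0 178.3 195.6
-0.003 0 0.0512 205.6 180.1 205.0
-0.003 0 0.0632 205.4 179.8 200.5
-0.003 0 0.0752 205.1 179.4 195.8
0.003 0 0.0512 203.4 177.9 204.5
0.003 0 0.0632 203.1 177.5 199.9
0.003 0 0.0752 202.9 177.1 195.3
0 -0.003 0.0512 205.1 179.7 204.1
0 -0.003 0.0632 204.9 179.3 199.6
0 -0.003 0.0752 204.6 179.0 195.0
```

Emit:
move_arm(motion="0 0 -0.015 0; 0 0 -0.03 0; 0 0 -0.038 0; 0 0 -0.038 0; 0 0 -0.038 0")

```text
clock: 20.12
position: [0.5475, 0.4023, 0.0122]
ee_rot: [0.534, -0.463, -0.533, -0.465]
ft_force: [-1.6, -3.3, 8.6]
grip_width: 0.684
```

Emit:
move_arm(motion="0 0 -0.0015 0; 0 0 -0.003 0; 0 0 -0.003 0; 0 0 -0.003 0")

```text
clock: 20.62
position: [0.5478, 0.4024, 0.0113]
ee_rot: [0.534, -0.463, -0.533, -0.465]
ft_force: [-5.7, -10.0, 25.9]
grip_width: 0.678
```

Emit:
move_arm(motion="0 0 0.0025 0; 0 0 0.0025 0; 0 0 0.0025 0")

```text
clock: 21.0
position: [0.5474, 0.4023, 0.0118]
ee_rot: [0.534, -0.463, -0.533, -0.464]
ft_force: [-1.1, -6.4, 11.7]
grip_width: 0.68
```

```bash
python3 look.py 17 160 150 260 240 7
```

```text
21.0 [ 0.026  0.986 -1.162  1.465  0.921  1.295  0.489] [0.5474 0.4023 0.0118] [-1.1 -6.4 11.7] 0.6797383809249002
zang 1.7106942994731087
```

View pics/s17c.png

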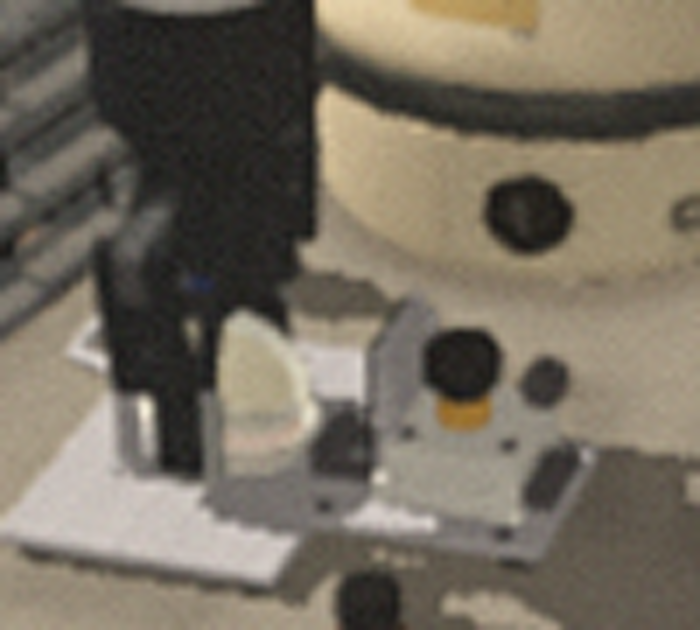

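Emit:
move_arm(motion="-0.001 0 0.01 0; -0.002 0 0.02 0; -0.002 0 0.035 0; -0.002 0 0.05 0; -0.002 0 0.065 0; -0.002 0 0.065 0")

```text
clock: 21.8
position: [0.5451, 0.4027, 0.0765]
ee_rot: [0.534, -0.463, -0.534, -0.464]
ft_force: [-0.4, 0.2, -0.5]
grip_width: 0.682
```

```bash
python3 look.py 18 150 120 270 240 6
```

```text
21.8 [ 0.043  0.92  -1.216  1.431  0.864  1.378  0.514] [0.5451 0.4027 0.0765] [-0.4  0.2 -0.5] 0.6820262215439091
zang 1.711546564310096
```

View pics/s18c.png

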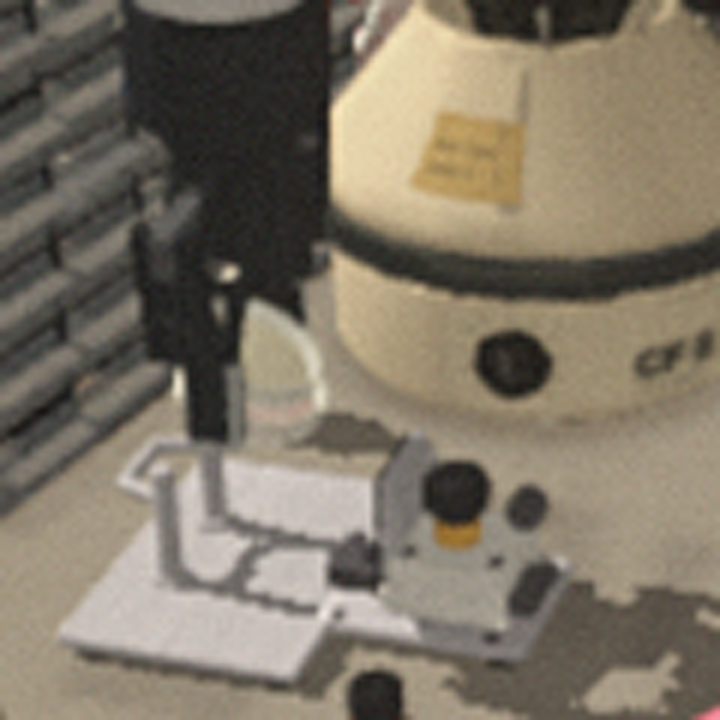

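```bash
python3 - <<'E'
from h import *
D=np.load('pics/s18.npz');C=cloud('side',D['d'])
o=np.array([.549,.4005]);th=3.2816;ex=np.array([np.cos(th),np.sin(th)]);ey=np.array([-ex[1],ex[0]])
for u,v in [(205,214),(207,213),(209,213),(211,214),(208,209),(208,217),(237,213),(237,220),(238,205)]:
    P=C[v,u]; print(u,v,P.round(3),((P[:2]-o)@np.array([ex,ey]).T).round(3))
D=np.load('pics/t10.npz');C=cloud('top',D['d'])
for u,v in [(110+330//4,140+145//4),(110+345//4,140+150//4),(110+335//4,140+135//4),(110+370//4,140+165//4)]:
    P=C[v,u]; print(u,v,P.round(3),((P[:2]+[.002,.004]-o)@np.array([ex,ey]).T).round(3))
E
```

```text
205 214 [0.513 0.404 0.018] [ 0.035 -0.009]
207 213 [0.511 0.397 0.017] [ 0.038 -0.002]
209 213 [0.507 0.395 0.017] [ 0.042 -0.   ]
211 214 [0.501 0.396 0.016] [ 0.048 -0.002]
208 209 [0.519 0.379 0.015] [0.033 0.017]
208 217 [0.504 0.406 0.013] [ 0.044 -0.012]
237 213 [0.442 0.379 0.024] [0.109 0.007]
237 220 [0.433 0.397 0.018] [ 0.115 -0.013]
238 205 [0.443 0.372 0.041] [0.109 0.014]
192 176 [0.504 0.391 0.021] [ 0.043 -0.001]
196 177 [0.502 0.382 0.021] [0.047 0.008]
193 173 [0.511 0.389 0.021] [0.037 0.002]
202 181 [0.495 0.369 0.009] [0.056 0.02 ]
```

```bash
python3 - <<'E'
from ov import *
o=np.array([.5495,.4001]);th=3.2816
ex=np.array([np.cos(th),np.sin(th)]);ey=np.array([-ex[1],ex[0]])
ov(o,th,np.load('pics/s9.npz')['p'],'side','ov2',(150,165,270,245),6)
T=np.load('pics/t10.npz');crop('t10d',T['p'],160,140,230,190,10)
for r in (30,32,34,36,38): print(r,proj('top',[*(o-[.002,.004]+ex*r/1000),.02])[0].round(1),proj('top',[*(o-[.002,.004]+ex*r/1000),.01])[0].round(1))
E
```

```text
30 [192.  170.2] [192.6 171. ]
32 [192.1 171. ] [192.7 171.8]
34 [192.2 171.8] [192.8 172.6]
36 [192.3 172.7] [192.9 173.5]
38 [192.3 173.5] [192.9 174.3]
```

View pics/ov2.png

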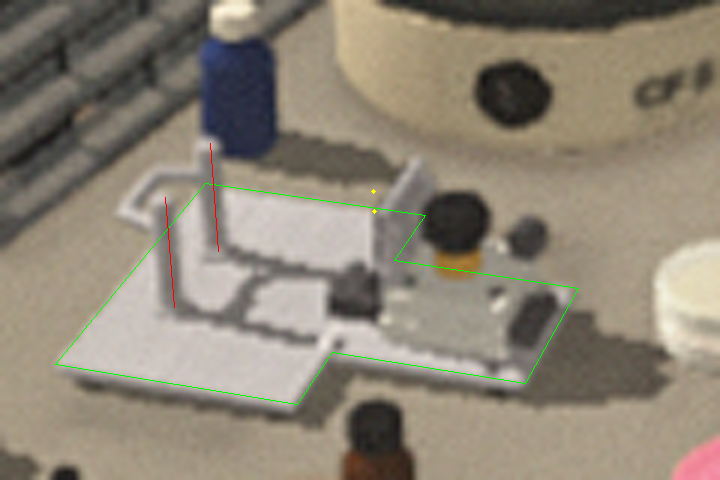

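View pics/t10d.png

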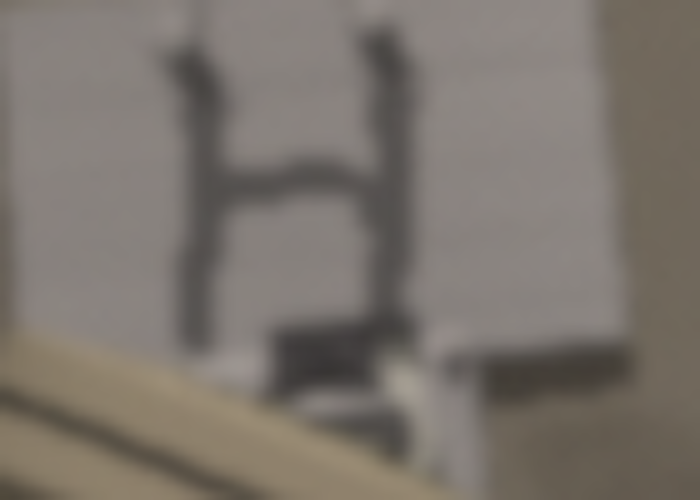

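Emit:
move_arm(motion="0 0 0.03 0; -0.01 -0.003 0.055 0; -0.04 -0.01 0.06 0; -0.08 -0.02 0.06 0; -0.12 -0.034 0.06 0; -0.15 -0.042 0.06 0; -0.17 -0.047 0.05 0; -0.17 -0.047 0.02 0; -0.17 -0.047 -0.01 0; -0.17 -0.047 -0.02 0")

```text
clock: 23.1
position: [0.3736, 0.3542, 0.0537]
ee_rot: [0.534, -0.464, -0.534, -0.463]
ft_force: [0.8, -0.6, 0.2]
grip_width: 0.682
```

```bash
python3 look.py 19 230 130 330 240 6
```

```text
23.1 [ 0.202  0.69  -1.318  1.891  0.734  1.168  0.325] [0.3736 0.3542 0.0537] [ 0.8 -0.6  0.2] 0.6824634458205058
zang 1.7121064852184826
```

View pics/s19c.png

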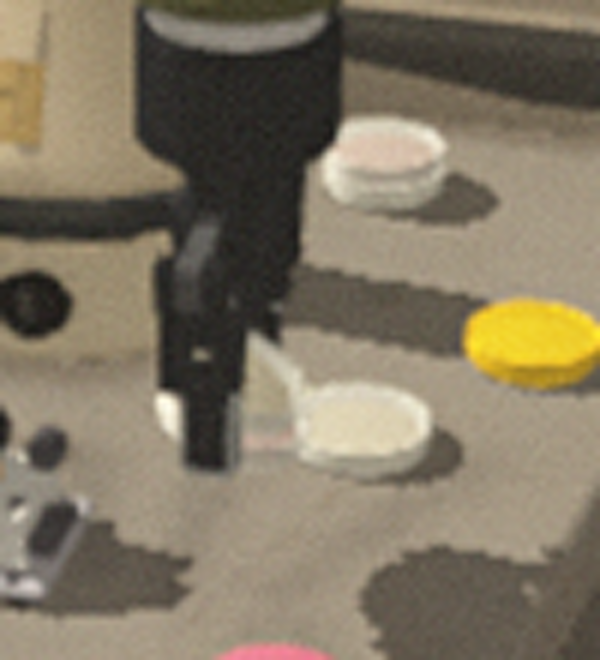

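```bash
python3 - <<'E'
from h import *
D=np.load('pics/s19.npz');C=cloud('side',D['d']);p=D['p'].astype(int)
m=(p.min(2)>120)&(np.hypot(C[...,0]-.3736,C[...,1]-.3542)<.045)&(C[...,2]>.02)
v,u=np.nonzero(m); print(len(u))
for i in np.argsort(u)[::6]: print(u[i],v[i],C[v[i],u[i]].round(3))
E
```

```text
1305
249 29 [0.411 0.376 0.439]
249 28 [0.414 0.37  0.44 ]
250 101 [0.408 0.379 0.299]
250 95 [0.407 0.381 0.312]
250 97 [0.406 0.383 0.309]
250 110 [0.407 0.381 0.28 ]
250 106 [0.407 0.381 0.289]
250 82 [0.407 0.381 0.339]
250 86 [0.407 0.38  0.33 ]
251 91 [0.403 0.384 0.322]
251 112 [0.403 0.386 0.278]
251 116 [0.403 0.386 0.27 ]
251 109 [0.403 0.385 0.284]
251 26 [0.412 0.364 0.443]
251 96 [0.403 0.385 0.311]
251 101 [0.402 0.388 0.302]
251 39 [0.401 0.389 0.424]
251 85 [0.402 0.388 0.335]
252 35 [0.403 0.38  0.43 ]
252 91 [0.4   0.386 0.323]
252 92 [0.4   0.386 0.321]
252 101 [0.399 0.39  0.303]
252 104 [0.4   0.387 0.296]
252 43 [0.398 0.391 0.417]
252 120 [0.4   0.388 0.262]
252 111 [0.399 0.389 0.282]
252 79 [0.398 0.392 0.349]
252 86 [0.4   0.387 0.333]
253 35 [0.4   0.382 0.43 ]
253 119 [0.397 0.39  0.265]
253 115 [0.397 0.388 0.273]
253 107 [0.397 0.389 0.291]
253 120 [0.397 0.39  0.263]
253 34 [0.4   0.383 0.432]
253 109 [0.398 0.388 0.286]
253 94 [0.399 0.386 0.316]
253 39 [0.397 0.389 0.424]
254 106 [0.393 0.394 0.295]
254 112 [0.393 0.392 0.282]
254 95 [0.394 0.391 0.31
[... 4151 characters left out ...]
82 17 [0.361 0.333 0.458]
282 13 [0.367 0.318 0.463]
283 11 [0.368 0.311 0.465]
283 17 [0.36  0.33  0.457]
284 18 [0.357 0.334 0.456]
284 17 [0.359 0.328 0.457]
284 11 [0.366 0.31  0.465]
285 30 [0.338 0.376 0.443]
285 16 [0.358 0.324 0.459]
286 11 [0.361 0.312 0.466]
286 29 [0.338 0.373 0.444]
286 14 [0.359 0.319 0.461]
287 28 [0.337 0.37  0.446]
287 17 [0.353 0.327 0.457]
288 16 [0.353 0.321 0.458]
288 27 [0.336 0.366 0.447]
289 26 [0.336 0.361 0.448]
289 19 [0.347 0.332 0.455]
289 15 [0.352 0.319 0.46 ]
290 22 [0.34  0.347 0.452]
291 21 [0.338 0.347 0.454]
291 25 [0.333 0.358 0.449]
292 21 [0.337 0.344 0.454]
293 20 [0.335 0.344 0.456]
294 23 [0.331 0.35  0.452]
295 17 [0.336 0.331 0.459]
```

Emit:
move_arm(motion="0 0 -0.015 0; 0 0 -0.03 0; 0 0 -0.038 0; 0 0 -0.044 0; 0 0 -0.049 0; 0 0 -0.053 0; 0 0 -0.0545 0; 0 0 -0.0545 0; 0 0 -0.0545 0")

```text
clock: 24.28
position: [0.3756, 0.3554, 0.0011]
ee_rot: [0.534, -0.463, -0.534, -0.464]
ft_force: [0.7, -1.1, 6.4]
grip_width: 0.68
```

```bash
python3 look.py 20 230 150 330 240 6
```

```text
24.275 [ 0.142  0.751 -1.231  1.918  0.814  1.089  0.277] [0.3756 0.3554 0.0011] [ 0.7 -1.1  6.4] 0.6795655977527264
zang 1.7111850010666452
```

View pics/s20c.png

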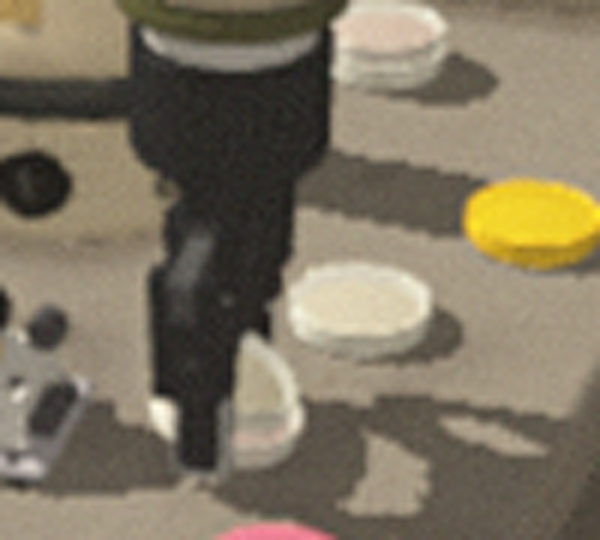

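Emit:
move_arm(motion="0 0 0 0; 0 0 0 0; 0 0 0 0; 0 0 0 0; 0 0 0 0", grip=0.9)

```text
clock: 24.95
position: [0.3746, 0.3551, 0.0003]
ee_rot: [-0.534, 0.464, 0.534, 0.464]
ft_force: [-0.0, -0.1, -1.2]
grip_width: 0.903
```

```bash
python3 look.py 21 230 150 330 240 6
```

```text
24.95 [ 0.142  0.752 -1.231  1.92   0.814  1.089  0.277] [3.746e-01 3.551e-01 3.000e-04] [-0.  -0.1 -1.2] 0.9030057092450628
zang 1.7116235915571227
```

View pics/s21c.png

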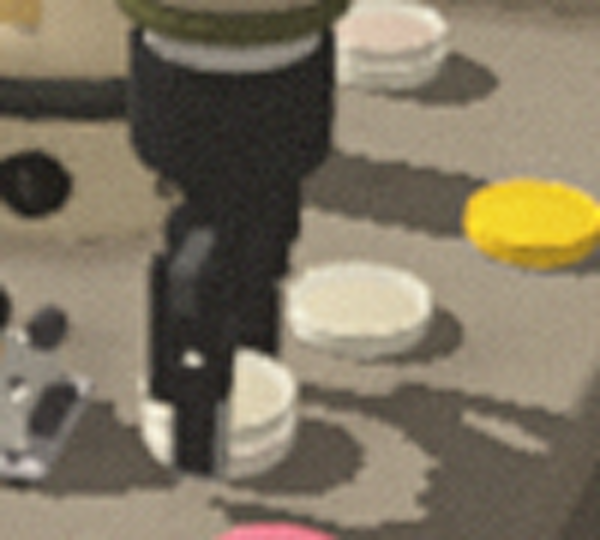

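```bash
python3 - <<'E'
from lidside import *
for x,y in((.3746,.3551),(.3776,.3551)):
  for z in(.0,.012,.024):
    c,e=sidelid(None,(x,y),z); e=(e-[230,150]+.5)*6; print(x,y,z,e[:,0].min().round(0),e[:,0].max().round(0),e[:,1].min().round(0),e[:,1].max().round(0))
E
```

```text
0.3746 0.3551 0.0 153.0 305.0 400.0 483.0
0.3746 0.3551 0.012 153.0 306.0 374.0 457.0
0.3746 0.3551 0.024 153.0 307.0 348.0 430.0
0.3776 0.3551 0.0 146.0 298.0 398.0 481.0
0.3776 0.3551 0.012 146.0 299.0 373.0 455.0
0.3776 0.3551 0.024 146.0 299.0 347.0 428.0
```

Emit:
move_arm(motion="0.0035 0.0005 -0.001 0; 0.0035 0.0005 -0.001 0; 0.0035 0.0005 -0.001 0")

```text
clock: 25.38
position: [0.3781, 0.3556, -0.0007]
ee_rot: [-0.534, 0.464, 0.534, 0.464]
ft_force: [1.0, -0.1, 0.6]
grip_width: 0.903
```

Emit:
move_arm(motion="0 0 0 0; 0 0 0 0; 0 0 0 0; 0 0 0 0; 0 0 0 0", grip=0, force=45)

```text
clock: 26.0
position: [0.3781, 0.3557, -0.0003]
ee_rot: [0.534, -0.463, -0.534, -0.464]
ft_force: [-0.2, -1.8, 5.1]
grip_width: 0.672
```

Emit:
move_arm(motion="0 0 0.01 0; 0 0 0.02 0; 0 0 0.03 0; 0 0 0.03 0")

```text
clock: 26.5
position: [0.3785, 0.3559, 0.0303]
ee_rot: [0.534, -0.463, -0.534, -0.464]
ft_force: [-0.3, 0.1, -0.5]
grip_width: 0.673
```

```bash
python3 look.py 22 230 140 330 240 6; python3 - <<'E'
from lidside import *
o=get_obs()['position']
c,e=sidelid(None,o[:2],o[2]+.0017+.024); e=(e-[230,140]+.5)*6; print(e.min(0),e.max(0))
E
```

```text
26.5 [ 0.173  0.721 -1.275  1.897  0.772  1.133  0.309] [0.3785 0.3559 0.0303] [-0.3  0.1 -0.5] 0.6728346175895719
zang 1.7113685378013654
[143.55401796 337.56574823] [299.11963483 416.72517259]
```

View pics/s22c.png

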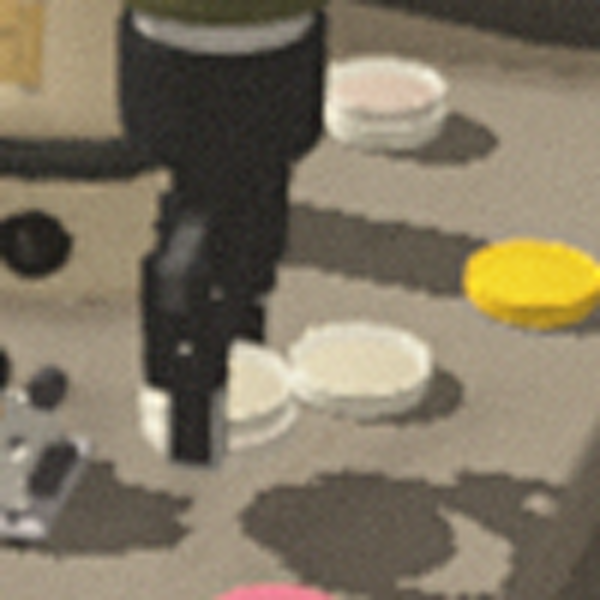

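Emit:
move_arm(motion="0 0 0.04 0; 0 0 0.08 0; 0.01 0.002 0.1 0; 0.04 0.01 0.1 0; 0.08 0.02 0.1 0; 0.12 0.031 0.1 0; 0.15 0.039 0.1 0; 0.165 0.043 0.1 0; 0.168 0.044 0.1 0; 0.168 0.044 0.1 0")

```text
clock: 27.8
position: [0.5454, 0.3997, 0.129]
ee_rot: [-0.534, 0.464, 0.534, 0.463]
ft_force: [-0.2, 0.7, -0.0]
grip_width: 0.671
```

Emit:
move_arm(motion="0 0 -0.03 0; 0 0 -0.06 0; 0 0 -0.08 0; 0 0 -0.09 0; 0 0 -0.09 0; 0 0 -0.09 0")

```text
clock: 28.55
position: [0.5464, 0.4001, 0.0405]
ee_rot: [-0.534, 0.463, 0.534, 0.464]
ft_force: [-0.3, 0.3, -1.3]
grip_width: 0.676
```

```bash
python3 look.py 23 150 140 270 240 6; python3 - <<'E'
from lidside import *
o=get_obs()['position']
for z in (0,.024):
  c,e=sidelid(None,o[:2],o[2]+.0005+z); e=(e-[150,140]+.5)*6; print(e.min(0),e.max(0))
E
```

```text
28.55 [ 0.017  0.918 -1.133  1.457  0.843  1.3    0.525] [0.5464 0.4001 0.0405] [-0.3  0.3 -1.3] 0.6759941671531807
zang 1.7115577673007154
[183.11981852 334.81435382] [335.08470097 411.58737316]
[178.71822513 282.10608048] [332.2270979  357.16921136]
```

View pics/s23c.png

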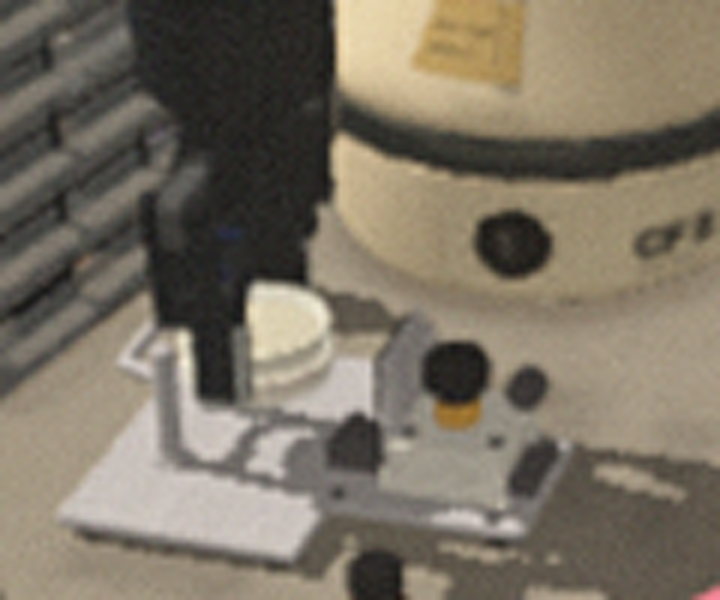

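Emit:
move_arm(motion="0 0 -0.01 0; 0 0 -0.02 0; 0 0 -0.025 0; 0 0 -0.025 0; 0 0 -0.025 0")

```text
clock: 29.22
position: [0.5462, 0.3997, 0.0146]
ee_rot: [-0.534, 0.463, 0.534, 0.464]
ft_force: [0.9, 0.5, -1.1]
grip_width: 0.672
```

```bash
python3 look.py 24 150 140 270 240 6
```

```text
29.225 [ 0.009  0.944 -1.111  1.471  0.865  1.267  0.514] [0.5462 0.3997 0.0146] [ 0.9  0.5 -1.1] 0.6719927152183529
zang 1.7115862032781681
```

View pics/s24c.png

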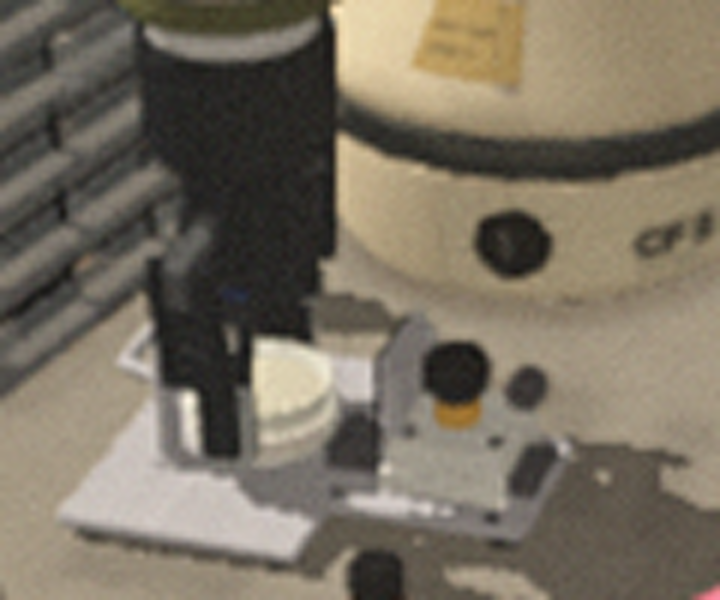

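Emit:
move_arm(motion="0 0 -0.0015 0; 0 0 -0.003 0; 0 0 -0.003 0; 0 0 -0.003 0")

```text
clock: 29.78
position: [0.5461, 0.3996, 0.0113]
ee_rot: [-0.534, 0.464, 0.534, 0.464]
ft_force: [-1.2, 0.3, -0.6]
grip_width: 0.673
```

Emit:
move_arm(motion="0 0 -0.001 0; 0 0 -0.002 0; 0 0 -0.002 0; 0 0 -0.002 0")

```text
clock: 30.28
position: [0.5462, 0.3996, 0.0098]
ee_rot: [0.534, -0.464, -0.534, -0.464]
ft_force: [-2.3, -1.9, 6.0]
grip_width: 0.672
```

Emit:
move_arm(motion="0 0 0 0; 0 0 0 0; 0 0 0 0; 0 0 0 0", grip=0.9)

```text
clock: 30.78
position: [0.5461, 0.3996, 0.0092]
ee_rot: [-0.534, 0.464, 0.534, 0.464]
ft_force: [-0.5, 0.1, -0.5]
grip_width: 0.903
```

Emit:
move_arm(motion="0 0 0.02 0; 0 0 0.05 0; 0 0 0.09 0; 0 0 0.13 0; -0.02 -0.02 0.13 -0.17; -0.06 -0.05 0.13 -0.35; -0.1 -0.08 0.13 -0.53; -0.14 -0.11 0.13 -0.71; -0.17 -0.13 0.12 -0.89; -0.19 -0.1457 0.1 -1.07", grip=1)

```text
clock: 32.02
position: [0.3552, 0.2535, 0.1098]
ee_rot: [-0.222, 0.671, 0.22, 0.672]
ft_force: [-0.1, 0.9, -0.3]
grip_width: 0.998
```

```bash
python3 look.py 25 150 140 350 260 4
```

```text
32.025 [ 0.572  0.27  -1.389  2.032  0.306  1.079 -0.322] [0.3552 0.2535 0.1098] [-0.1  0.9 -0.3] 0.9979772373550111
zang 0.6364297403926477
```

View pics/s25c.png

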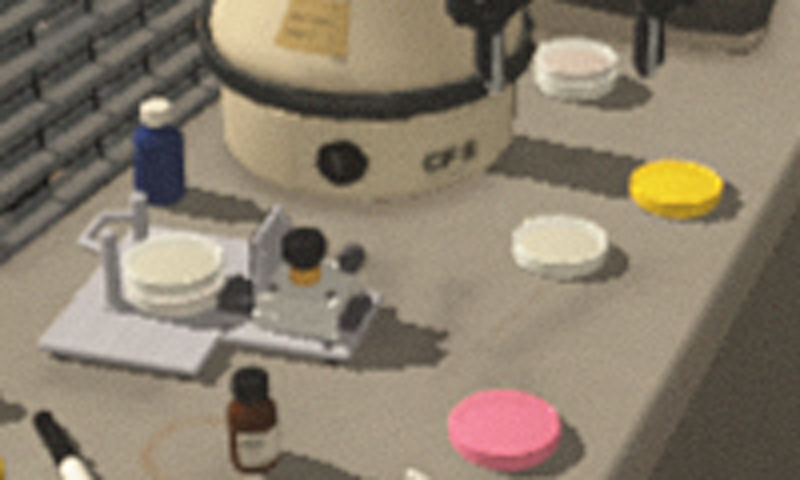

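Emit:
move_arm(motion="0.001 0 -0.02 -0.17; 0.001 0 -0.04 -0.34; 0.001 0 -0.06 -0.5; 0.001 0 -0.08 -0.5; 0.001 0 -0.09 -0.5; 0.001 0 -0.09 -0.5; 0.001 0 -0.09 -0.5")

```text
clock: 32.95
position: [0.3575, 0.2543, 0.0201]
ee_rot: [-0.05, 0.705, 0.05, 0.706]
ft_force: [-0.7, 1.2, 0.3]
grip_width: 0.999
```

```bash
python3 look.py 26 240 150 340 250 6; python3 - <<'E'
from lidside import *
draw(np.load('pics/s26.npz')['p'],[(.3573,.2540,.012)],'ds3',(240,150,340,250),6)
E
```

```text
32.95 [ 0.281  0.385 -1.099  2.104  0.44   0.904 -0.927] [0.3575 0.2543 0.0201] [-0.7  1.2  0.3] 0.9994432329400833
zang 0.14193000581059909
```

View pics/ds3.png

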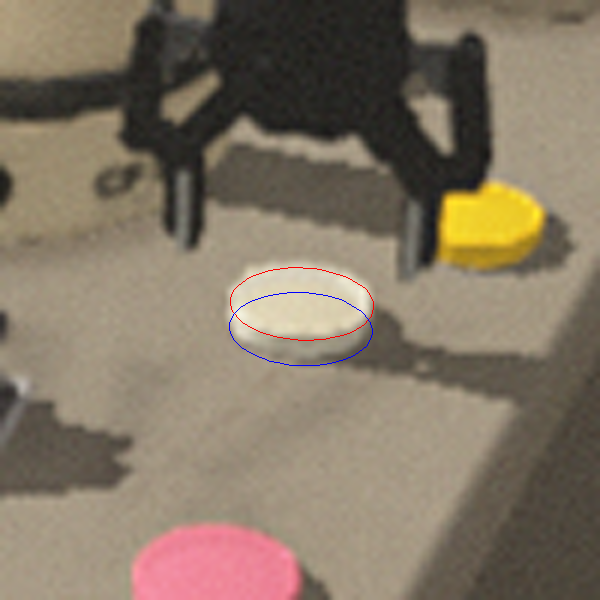

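Emit:
move_arm(motion="0 -0.001 -0.01 0; 0 -0.001 -0.02 0; 0 -0.001 -0.022 0; 0 -0.001 -0.022 0")

```text
clock: 33.5
position: [0.3568, 0.253, -0.0029]
ee_rot: [-0.05, 0.706, 0.05, 0.705]
ft_force: [0.4, 0.1, -0.1]
grip_width: 1.0
```

Emit:
move_arm(motion="0 0 0 0; 0 0 0 0; 0 0 0 0; 0 0 0 0; 0 0 0 0", grip=0, force=40)

```text
clock: 34.12
position: [0.3573, 0.253, -0.002]
ee_rot: [-0.05, 0.705, 0.05, 0.706]
ft_force: [-3.0, -1.8, 10.9]
grip_width: 0.675
```

Emit:
move_arm(motion="0 0 0.015 0; 0 0 0.03 0; 0 0 0.03 0; 0 0 0.03 0")

```text
clock: 34.62
position: [0.3573, 0.2526, 0.0274]
ee_rot: [-0.05, 0.705, 0.05, 0.706]
ft_force: [-0.3, -0.3, -0.9]
grip_width: 0.668
```

```bash
python3 look.py 27 240 150 340 250 6
```

```text
34.625 [ 0.3    0.369 -1.114  2.101  0.421  0.916 -0.91 ] [0.3573 0.2526 0.0274] [-0.3 -0.3 -0.9] 0.6675180945799117
zang 0.14106193557529287
```

View pics/s27c.png

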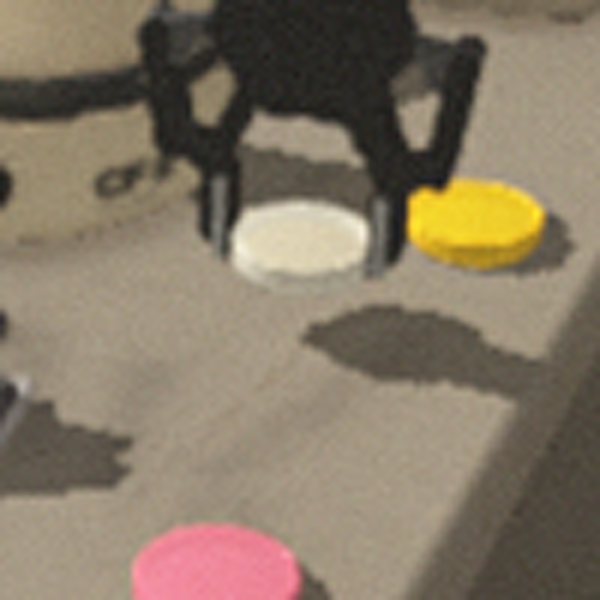

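Emit:
move_arm(motion="0 0 0.05 0.1; 0 0 0.1 0.26; 0.03 0.023 0.11 0.43; 0.06 0.046 0.11 0.6; 0.09 0.07 0.11 0.77; 0.12 0.093 0.11 0.94; 0.15 0.116 0.11 1.11; 0.17 0.132 0.11 1.28; 0.185 0.144 0.11 1.45; 0.1892 0.147 0.11 1.57")

```text
clock: 35.92
position: [0.5466, 0.4005, 0.1359]
ee_rot: [-0.535, 0.463, 0.535, 0.462]
ft_force: [-0.3, 0.1, -0.3]
grip_width: 0.669
```

Emit:
move_arm(motion="0 0 0 0; 0 0 -0.03 0; 0 0 -0.06 0; 0 0 -0.085 0; 0 0 -0.085 0; 0 0 -0.085 0")

```text
clock: 36.67
position: [0.5464, 0.4003, 0.0534]
ee_rot: [-0.534, 0.463, 0.534, 0.464]
ft_force: [-0.5, -1.3, -1.3]
grip_width: 0.668
```

```bash
python3 look.py 28 150 140 270 240 6
```

```text
36.675 [ 0.027  0.918 -1.161  1.448  0.849  1.328  0.523] [0.5464 0.4003 0.0534] [-0.5 -1.3 -1.3] 0.6676170084065962
zang 1.7110233366054979
```

View pics/s28c.png

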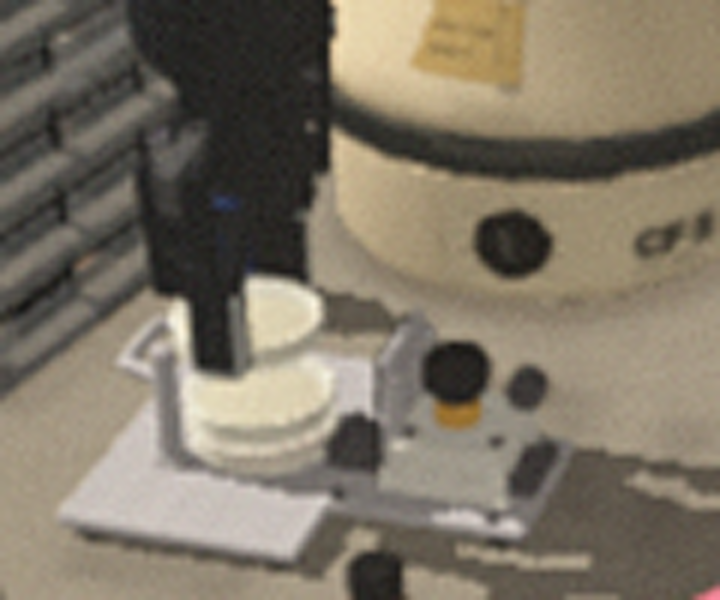

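Emit:
move_arm(motion="-0.0022 -0.0005 0 0; -0.0022 -0.0005 -0.01 0; -0.0022 -0.0005 -0.018 0; -0.0022 -0.0005 -0.018 0; -0.0022 -0.0005 -0.018 0")

```text
clock: 37.35
position: [0.5441, 0.3995, 0.0343]
ee_rot: [-0.534, 0.464, 0.534, 0.464]
ft_force: [0.6, -0.6, -0.3]
grip_width: 0.666
```

```bash
python3 look.py 29 150 140 270 240 6
```

```text
37.35 [ 0.025  0.934 -1.148  1.466  0.864  1.302  0.512] [0.5441 0.3995 0.0343] [ 0.6 -0.6 -0.3] 0.6661634957226324
zang 1.7115479241957703
```

View pics/s29c.png

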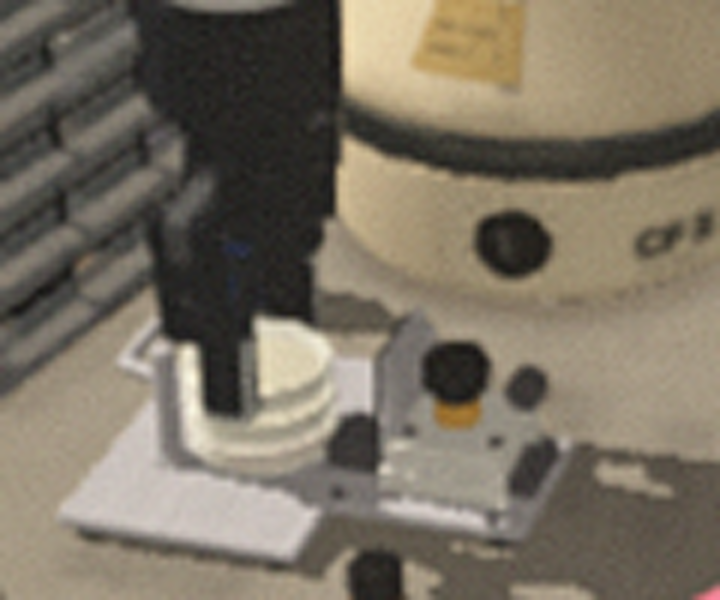

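Well aligned now; lower to contact.

Emit:
move_arm(motion="0 0 -0.0015 0; 0 0 -0.003 0; 0 0 -0.003 0; 0 0 -0.003 0")

```text
clock: 37.9
position: [0.5442, 0.3995, 0.0322]
ee_rot: [0.534, -0.463, -0.534, -0.464]
ft_force: [-2.1, -1.7, 6.0]
grip_width: 0.672
```

Emit:
move_arm(motion="0 0 0 0; 0 0 0 0; 0 0 0 0; 0 0 0.03 0; 0 0 0.07 0; 0 0 0.11 0; -0.03 -0.01 0.11 -0.17; -0.07 -0.03 0.11 -0.34; -0.11 -0.05 0.11 -0.51; -0.15 -0.08 0.11 -0.68", grip=0.9)

```text
clock: 39.15
position: [0.3925, 0.3193, 0.1412]
ee_rot: [-0.347, 0.616, 0.347, 0.616]
ft_force: [0.1, -0.8, 1.1]
grip_width: 0.898
```

```bash
python3 look.py 30 150 120 350 260 4
```

```text
39.15 [ 0.353  0.483 -1.357  1.837  0.5    1.236 -0.128] [0.3925 0.3193 0.1412] [ 0.1 -0.8  1.1] 0.8984972971129547
zang 1.0268695239624968
```

View pics/s30c.png

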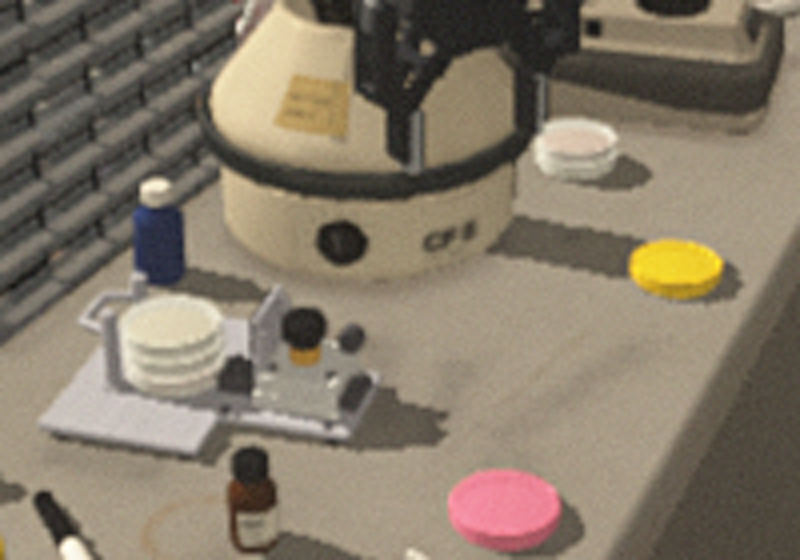

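Emit:
move_arm(motion="-0.02 -0.04 0 -0.17; -0.03 -0.09 0 -0.34; -0.03 -0.14 0 -0.51; -0.02 -0.19 0 -0.68; 0 -0.24 0 -0.85; 0.02 -0.275 0 -0.98; 0.035 -0.3 0 -0.98; 0.0365 -0.3 0 -0.98; 0.0365 -0.3 -0.03 -0.98; 0.0365 -0.3 -0.06 -0.98", grip=1)

```text
clock: 40.45
position: [0.4306, 0.0201, 0.0807]
ee_rot: [-0.019, 0.707, 0.019, 0.707]
ft_force: [0.3, -0.5, 1.1]
grip_width: 1.0
```

Emit:
move_arm(motion="0 0 -0.03 0; 0 0 -0.05 0; 0 0 -0.05 0; 0 0 -0.05 0")

```text
clock: 40.95
position: [0.431, 0.02, 0.0323]
ee_rot: [-0.019, 0.706, 0.019, 0.707]
ft_force: [0.6, 0.3, 0.0]
grip_width: 1.0
```

```bash
python3 look.py 31 250 110 350 200 7; python3 - <<'E'
from lidside import *
draw(np.load('pics/s31.npz')['p'],[(.4307,.0202,.024)],'ds4',(250,110,350,195),7)
p,d=snap('top','t31');crop('t31c',p,280,140,420,290,4)
E
```

```text
40.95 [ 0.93   0.369 -1.178  2.112  0.43   0.928 -0.438] [0.431  0.02   0.0323] [0.6 0.3 0. ] 1.0004346301126947
zang 0.05269273664929921
```

View pics/ds4.png

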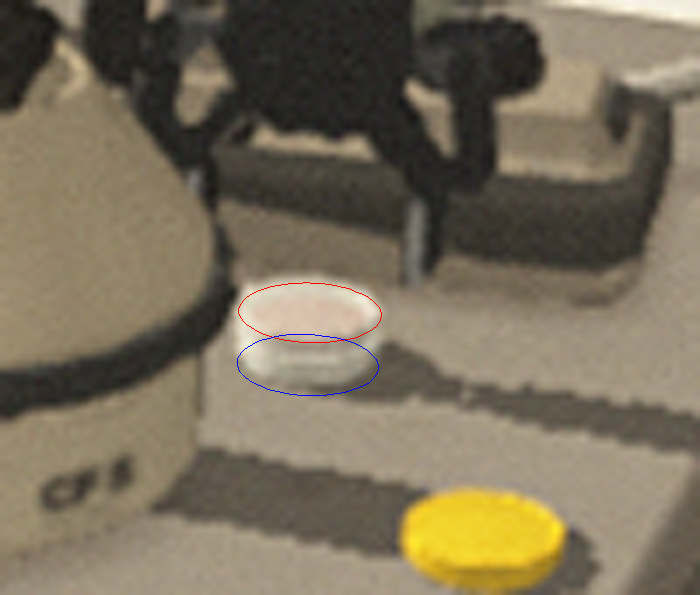

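View pics/t31c.png

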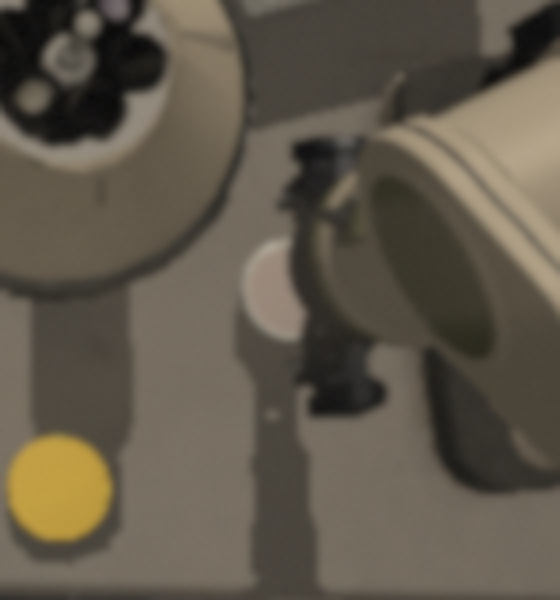

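View pics/s31.png

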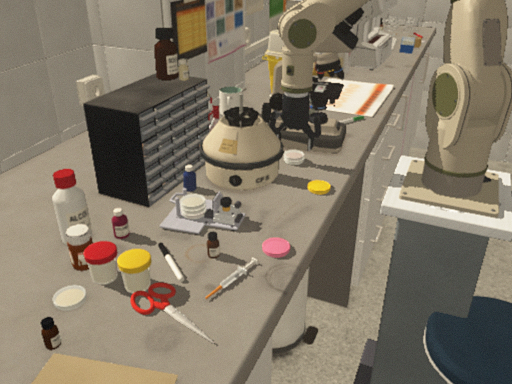

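View pics/t31.png

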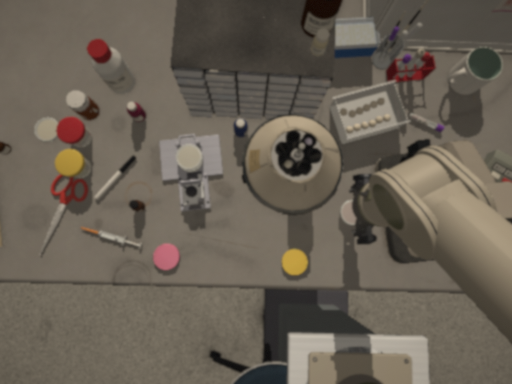

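```bash
python3 - <<'E'
from h import *
C=cloud('top',np.load('pics/t31.npz')['d']);C0=cloud('top',np.load('pics/top0.npz')['d'])
for u,v in [(395,200),(420,190),(440,180),(460,190),(480,210),(490,240),(500,280)]: print(u,v,C[v,u].round(3),C0[v,u].round(3))
S=cloud('side',np.load('pics/s31.npz')['d'])
for u,v in [(297,60),(310,40),(325,35),(340,20),(355,15)]: print(u,v,S[v,u].round(3))
m=(C0[...,2]>.25)&(C0[...,1]<-.02)&(C0[...,0]<.6)&(C0[...,0]>.25); print(C0[m].min(0),C0[m].max(0))
E
```

```text
395 200 [0.411 0.064 0.41 ] [ 0.457 -0.075  0.049]
420 190 [0.424 0.036 0.422] [ 0.462 -0.074  0.18 ]
440 180 [0.437 0.009 0.423] [ 0.479 -0.106  0.196]
460 190 [ 0.422 -0.006  0.442] [ 0.451 -0.107  0.261]
480 210 [ 0.395 -0.015  0.466] [ 0.408 -0.09   0.343]
490 240 [ 0.36  -0.011  0.488] [ 0.363 -0.089  0.364]
500 280 [ 0.318 -0.008  0.505] [ 0.281 -0.337 -0.   ]
297 60 [0.419 0.063 0.308]
310 40 [0.39  0.054 0.359]
325 35 [0.359 0.03  0.369]
340 20 [0.332 0.    0.402]
355 15 [ 0.319 -0.106  0.399]
[ 0.30703354 -0.16857627  0.25003176] [ 0.53627798 -0.08355616  0.38820865]
```

```bash
python3 - <<'E'
from h import *
C=cloud('top',np.load('pics/t31.npz')['d']);C0=cloud('top',np.load('pics/top0.npz')['d'])
m=(C[...,2]>C0[...,2]+.06)&(C[...,2]>.2)&(C[...,0]>.2)
P=C[m]
for x in np.arange(.26,.5,.03):
    q=P[abs(P[:,0]-x)<.01]
    if len(q): print(x.round(2),len(q),'y',q[:,1].min().round(3),q[:,1].max().round(3),'z',q[:,2].min().round(3),q[:,2].max().round(3), 'z at ymin',q[np.argmin(q[:,1]),2].round(3))
E
```

```text
0.26 140 y -0.027 -0.012 z 0.474 0.507 z at ymin 0.484
0.29 690 y -0.013 0.003 z 0.449 0.514 z at ymin 0.51
0.32 1182 y -0.018 0.019 z 0.423 0.513 z at ymin 0.508
0.35 2533 y -0.028 0.257 z 0.36 0.911 z at ymin 0.496
0.38 1972 y -0.049 0.054 z 0.222 0.488 z at ymin 0.465
0.41 2022 y -0.049 0.071 z 0.201 0.462 z at ymin 0.444
0.44 1619 y -0.032 0.083 z 0.221 0.447 z at ymin 0.447
0.47 578 y -0.016 0.056 z 0.222 0.427 z at ymin 0.427
```

Emit:
move_arm(motion="0 0 0.03 0; 0 0 0.06 -0.17; 0 0 0.06 -0.34; 0 0 0.06 -0.51; 0 0 0.06 -0.68; 0 0 0.06 -0.85; 0 0 0.06 -1.02; 0 0 0.06 -1.19; 0 0 0.06 -1.36; 0 0 0.06 -1.36", grip=0.85)

```text
clock: 42.3
position: [0.4309, 0.0194, 0.092]
ee_rot: [0.43, 0.561, -0.43, 0.562]
ft_force: [0.1, 0.3, -0.6]
grip_width: 0.851
```

```bash
python3 look.py 32 250 90 350 200 6; python3 - <<'E'
from h import *
p,d=snap('top','t32')
C=cloud('top',d);C0=cloud('top',np.load('pics/top0.npz')['d'])
m=(C[...,2]>C0[...,2]+.06)&(C[...,2]>.2)&(C[...,0]>.2)
P=C[m]
for x in np.arange(.26,.5,.03):
    q=P[abs(P[:,0]-x)<.01]
    if len(q): print(x.round(2),len(q),'y',q[:,1].min().round(3),q[:,1].max().round(3),'z',q[:,2].max().round(3), 'z at ymin',q[np.argmin(q[:,1]),2].round(3))
E
```

```text
42.3 [ 0.877  0.156 -1.065  2.067  0.163  1.003 -1.578] [0.4309 0.0194 0.092 ] [ 0.1  0.3 -0.6] 0.8510240968072011
zang -1.3071696093065315
0.26 451 y 0.014 0.023 z 0.556 z at ymin 0.519
0.29 915 y 0.016 0.031 z 0.558 z at ymin 0.555
0.32 1290 y 0.009 0.04 z 0.554 z at ymin 0.548
0.35 2586 y -0.001 0.257 z 0.911 z at ymin 0.537
0.38 2052 y -0.02 0.06 z 0.531 z at ymin 0.512
0.41 2562 y -0.029 0.085 z 0.511 z at ymin 0.502
0.44 2174 y -0.029 0.076 z 0.497 z at ymin 0.496
0.47 726 y -0.022 0.077 z 0.481 z at ymin 0.479
```

View pics/t32.png

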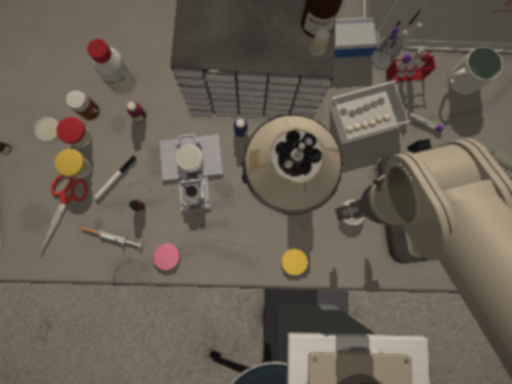

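Emit:
move_arm(motion="0 -0.0015 -0.03 0; 0 -0.0015 -0.06 0; 0 -0.0015 -0.07 0; 0 -0.0015 -0.07 0; 0 -0.0015 -0.07 0")

```text
clock: 43.02
position: [0.4314, 0.0179, 0.0223]
ee_rot: [0.43, 0.561, -0.43, 0.562]
ft_force: [0.0, -1.2, -0.3]
grip_width: 0.848
```

```bash
python3 look.py 33 250 110 350 200 7
```

```text
43.025 [ 0.777  0.31  -0.993  2.122  0.34   0.874 -1.724] [0.4314 0.0179 0.0223] [ 0.  -1.2 -0.3] 0.847984089939739
zang -1.3077308003494705
```

View pics/s33c.png

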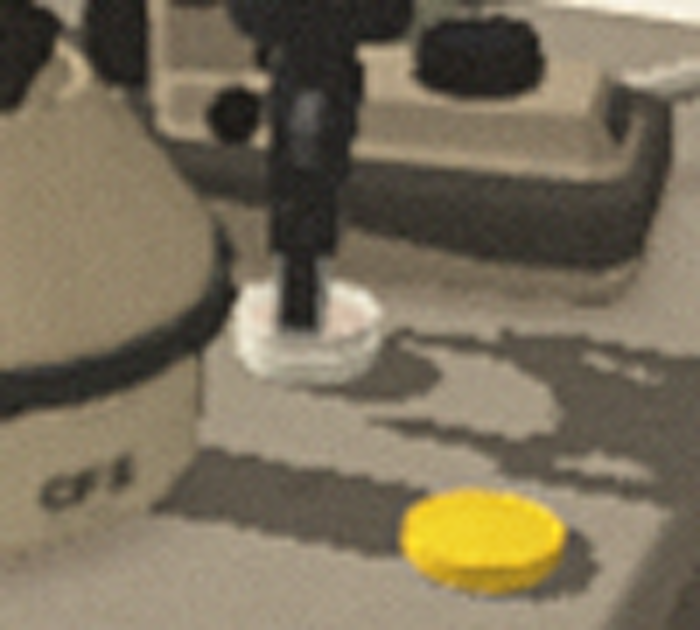

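```bash
python3 - <<'E'
from h import *
for s in (.036,.05):
  P=np.array([.4314-.26*s,.0179+.965*s,.032]); print((proj('side',P)[0]-[250,110]+.5)*7)
for P in ([.4307,.0175,.024],[.4307,.0202,.024]): print((proj('side',P)[0]-[250,110]+.5)*7)
E
```

```text
[303.53812615 328.4047578 ]
[300.72571975 343.0626851 ]
[311.69201278 309.34334192]
[309.50498755 311.84738068]
```

Emit:
move_arm(motion="0 0 -0.012 0; 0 0 -0.022 0; 0 0 -0.0245 0; 0 0 -0.0245 0")

```text
clock: 43.58
position: [0.4304, 0.0181, -0.0034]
ee_rot: [0.43, 0.561, -0.43, 0.561]
ft_force: [0.2, -0.1, 0.1]
grip_width: 0.849
```

Emit:
move_arm(motion="0 0 0 0; 0 0 0 0; 0 0 0 0; 0 0 0 0; 0 0 0 0", grip=0, force=45)

```text
clock: 44.2
position: [0.4309, 0.0179, -0.0027]
ee_rot: [0.43, 0.561, -0.43, 0.561]
ft_force: [-2.4, 0.1, 5.1]
grip_width: 0.671
```

Emit:
move_arm(motion="0 0 0.01 0; 0 0 0.02 0; 0 0 0.03 0; 0 0 0.03 0")

```text
clock: 44.7
position: [0.4313, 0.0177, 0.0278]
ee_rot: [0.431, 0.56, -0.43, 0.562]
ft_force: [-0.1, 0.4, -1.0]
grip_width: 0.678
```

```bash
python3 look.py 34 250 110 350 200 7
```

```text
44.7 [ 0.787  0.298 -1.002  2.119  0.327  0.884 -1.715] [0.4313 0.0177 0.0278] [-0.1  0.4 -1. ] 0.6775511760651479
zang -1.3087958010111131
```

View pics/s34c.png

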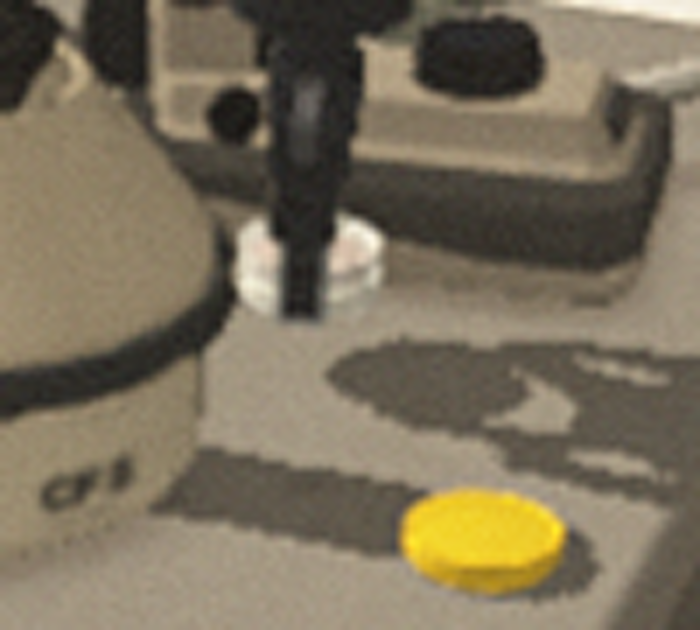

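Emit:
move_arm(motion="0 0 0.04 0; -0.01 0.01 0.08 0; -0.03 0.03 0.12 0; -0.05 0.06 0.15 0; -0.06 0.1 0.16 0; -0.065 0.15 0.16 0; -0.06 0.2 0.16 0; -0.04 0.25 0.16 0; -0.01 0.29 0.15 0; 0.02 0.32 0.14 0")

```text
clock: 46.0
position: [0.4164, 0.2913, 0.1857]
ee_rot: [0.431, 0.564, -0.428, 0.559]
ft_force: [-0.2, -1.5, 1.8]
grip_width: 0.676
```

```bash
python3 look.py 35 150 80 310 240 5
```

```text
46.0 [ 0.43   0.373 -1.319  1.781  0.37   1.279 -2.286] [0.4164 0.2913 0.1857] [-0.2 -1.5  1.8] 0.6761640728619607
zang -1.305238967781173
```

View pics/s35c.png

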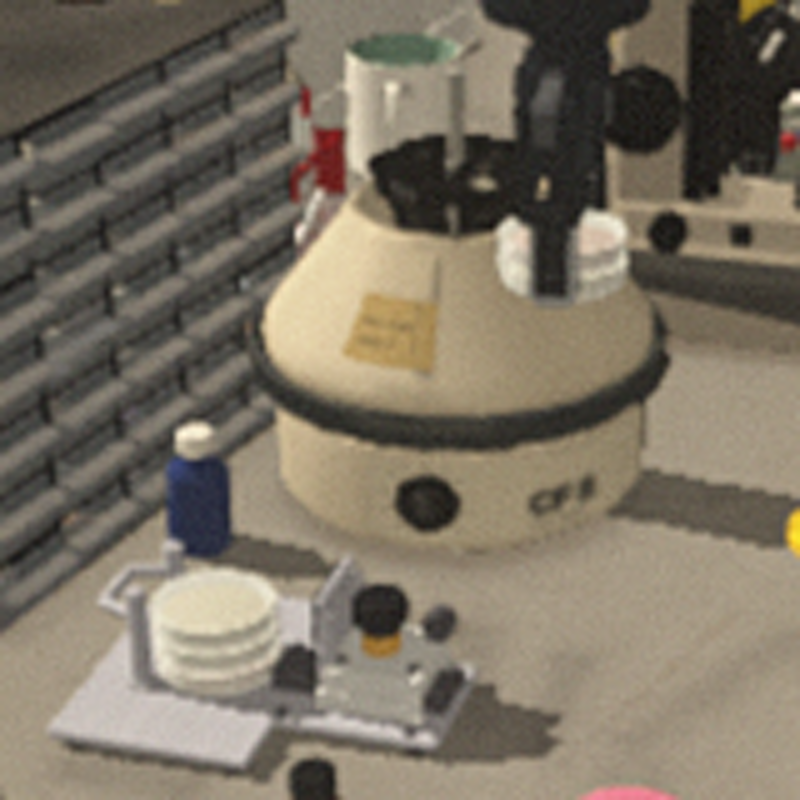

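Emit:
move_arm(motion="0 0 0 0; 0 0 0 0; 0 0 0 0")

```text
clock: 46.42
position: [0.416, 0.2892, 0.1875]
ee_rot: [0.432, 0.562, -0.428, 0.561]
ft_force: [-0.4, -0.3, 0.6]
grip_width: 0.678
```

```bash
python3 -c "
from h import *
o=get_obs();print(o['joint_pos'].round(3),o['position'].round(4))"
```

```text
[ 0.438  0.363 -1.322  1.784  0.365  1.278 -2.281] [0.416  0.2892 0.1875]
```

Emit:
move_arm(motion="0.03 0.02 -0.01 0; 0.06 0.045 -0.02 0; 0.09 0.07 -0.03 0; 0.115 0.095 -0.04 0; 0.128 0.108 -0.05 0; 0.13 0.11 -0.06 0; 0.13 0.11 -0.07 0; 0.13 0.11 -0.07 0; 0.13 0.11 -0.07 0")

```text
clock: 47.55
position: [0.5457, 0.4002, 0.1179]
ee_rot: [0.431, 0.563, -0.427, 0.561]
ft_force: [0.7, 0.4, -0.6]
grip_width: 0.677
```

```bash
python3 look.py 36 150 100 270 220 6
```

```text
47.55 [-0.028  0.755 -1.037  1.406  0.647  1.338 -2.39 ] [0.5457 0.4002 0.1179] [ 0.7  0.4 -0.6] 0.6769757343595472
zang -1.3042505236302169
```

View pics/s36c.png

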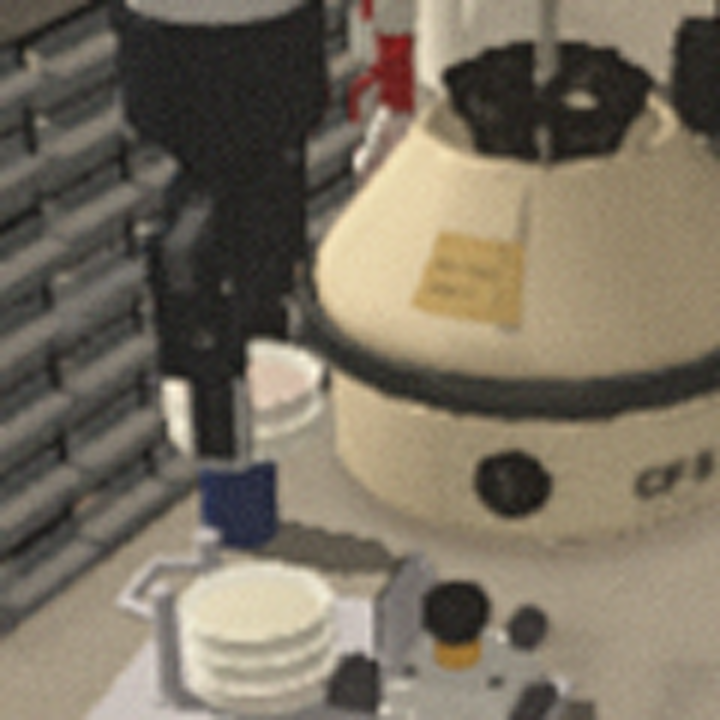

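```bash
cat > ext.py <<'E'
import sys
from lidside import *
o=get_obs()['position']; x0,y0,s,b=int(sys.argv[1]),int(sys.argv[2]),int(sys.argv[3]),float(sys.argv[4])
for z in (0,.012,.024):
  c,e=sidelid(None,o[:2],o[2]+b+z); e=(e-[x0,y0]+.5)*s; print(z,e.min(0).round(),e.max(0).round())
# existing column top at .046
for z in (.034,.046):
  c,e=sidelid(None,(.5465,.3997),z); e=(e-[x0,y0]+.5)*s; print('col',z,e.min(0).round(),e.max(0).round())
E
python3 ext.py 150 100 6 .0027
```

```text
0 [169. 396.] [327. 467.]
0.012 [167. 368.] [325. 438.]
0.024 [165. 340.] [324. 409.]
col 0.034 [185. 589.] [336. 667.]
col 0.046 [183. 563.] [335. 640.]
```

Emit:
move_arm(motion="0 0 -0.03 0; 0 0 -0.05 0; 0 0 -0.06 0; 0 0 -0.069 0; 0 0 -0.069 0; 0 0 -0.069 0")

```text
clock: 48.35
position: [0.5458, 0.401, 0.0489]
ee_rot: [0.431, 0.564, -0.427, 0.561]
ft_force: [0.1, 0.5, -0.9]
grip_width: 0.673
```

```bash
python3 look.py 37 150 130 270 240 6;python3 ext.py 150 130 6 .0027
```

```text
48.35 [-0.046  0.821 -0.993  1.459  0.701  1.237 -2.422] [0.5458 0.401  0.0489] [ 0.1  0.5 -0.9] 0.6731220412114586
zang -1.3037645807571883
0 [181. 373.] [334. 449.]
0.012 [179. 346.] [333. 422.]
0.024 [177. 320.] [331. 394.]
col 0.034 [185. 409.] [336. 487.]
col 0.046 [183. 383.] [335. 460.]
```

View pics/s37c.png

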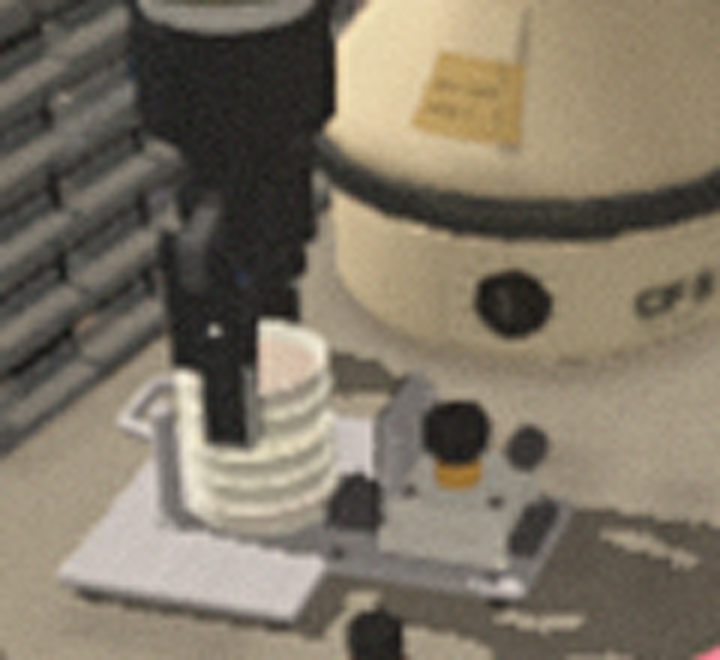

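Emit:
move_arm(motion="0 -0.001 -0.002 0; 0 -0.001 -0.004 0; 0 -0.001 -0.0055 0; 0 -0.001 -0.0055 0; 0 -0.001 -0.0055 0")

```text
clock: 49.02
position: [0.5457, 0.3996, 0.0435]
ee_rot: [0.431, 0.563, -0.427, 0.561]
ft_force: [-2.7, -1.9, 7.1]
grip_width: 0.674
```

Emit:
move_arm(motion="0 0 0 0; 0 0 0 0; 0 0 0 0; 0 0 0.02 0; 0 0 0.05 0; 0 0 0.08 0; 0 0 0.1 0; 0 0 0.1 0", grip=0.85)

```text
clock: 50.02
position: [0.546, 0.4004, 0.1448]
ee_rot: [0.432, 0.563, -0.426, 0.561]
ft_force: [-0.3, 0.1, -1.2]
grip_width: 0.853
```

```bash
python3 look.py 38 140 90 320 240 4;python3 ext.py 140 90 4 .0027
```

```text
50.025 [-0.024  0.732 -1.052  1.38   0.629  1.377 -2.378] [0.546  0.4004 0.1448] [-0.3  0.1 -1.2] 0.853239912045455
zang -1.3038969844961263
0 [150. 264.] [256. 310.]
0.012 [149. 245.] [255. 290.]
0.024 [147. 226.] [254. 270.]
col 0.034 [163. 433.] [264. 484.]
col 0.046 [162. 416.] [263. 467.]
```

View pics/s38c.png

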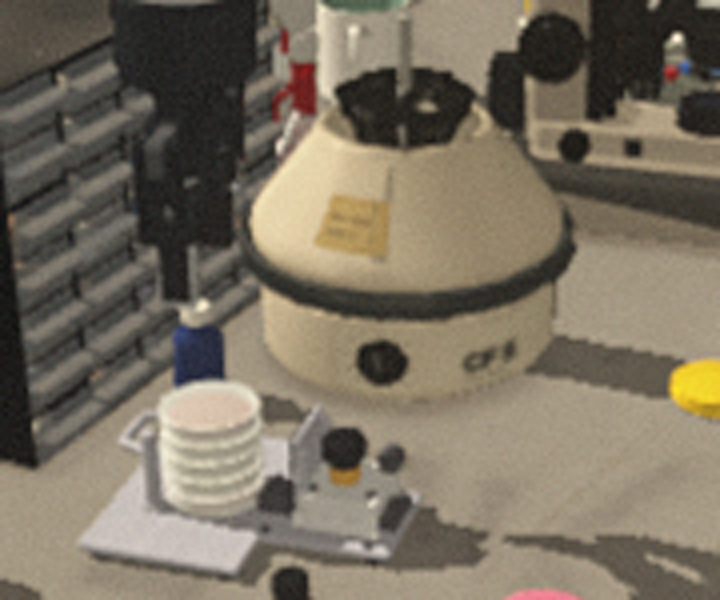

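Emit:
move_arm(motion="-0.03 -0.005 0 0; -0.06 -0.009 0 0; -0.0814 -0.0122 0 0; -0.0814 -0.0122 -0.03 0; -0.0814 -0.0122 -0.055 0; -0.0814 -0.0122 -0.055 0; -0.0814 -0.0122 -0.055 0", grip=0.6)

```text
clock: 50.95
position: [0.4641, 0.3878, 0.0882]
ee_rot: [0.431, 0.564, -0.427, 0.56]
ft_force: [0.6, 0.6, 0.7]
grip_width: 0.596
```

```bash
python3 look.py 39 170 120 270 220 6; python3 - <<'E'
from h import *
print((proj('side',[.4646,.3882,.0535])[0]-[170,120]+.5)*6)
E
```

```text
50.95 [ 0.03   0.663 -1.083  1.64   0.614  1.215 -2.489] [0.4641 0.3878 0.0882] [0.6 0.6 0.7] 0.5962244973702813
zang -1.3036809943494083
[339.70589389 493.66311545]
```

View pics/s39c.png

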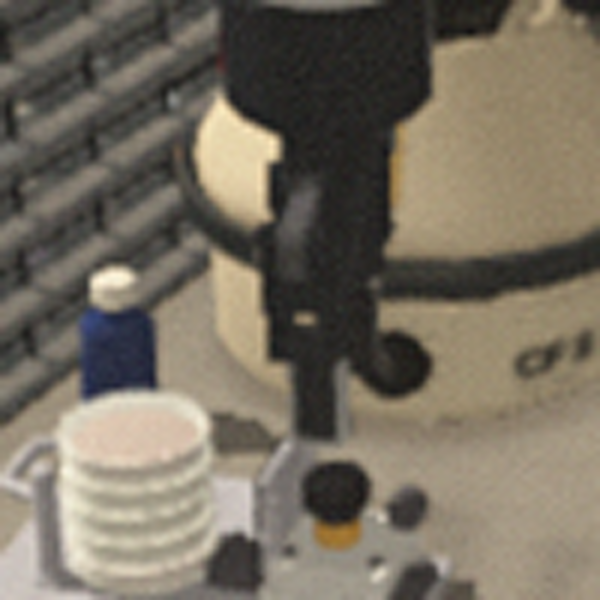

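Emit:
move_arm(motion="0.0005 0 0 0.08; 0.0005 0 -0.015 0.08; 0.0005 0 -0.03 0.08; 0.0005 0 -0.0405 0.08; 0.0005 0 -0.0405 0.08; 0.0005 0 -0.0405 0.08")

```text
clock: 51.75
position: [0.4647, 0.3877, 0.0475]
ee_rot: [0.408, 0.58, -0.404, 0.577]
ft_force: [0.0, 0.1, -0.7]
grip_width: 0.601
```

```bash
python3 look.py 40 170 120 270 220 6
```

```text
51.75 [ 0.014  0.716 -1.059  1.668  0.669  1.161 -2.442] [0.4647 0.3877 0.0475] [ 0.   0.1 -0.7] 0.6014886128812764
zang -1.223922885915492
```

View pics/s40c.png

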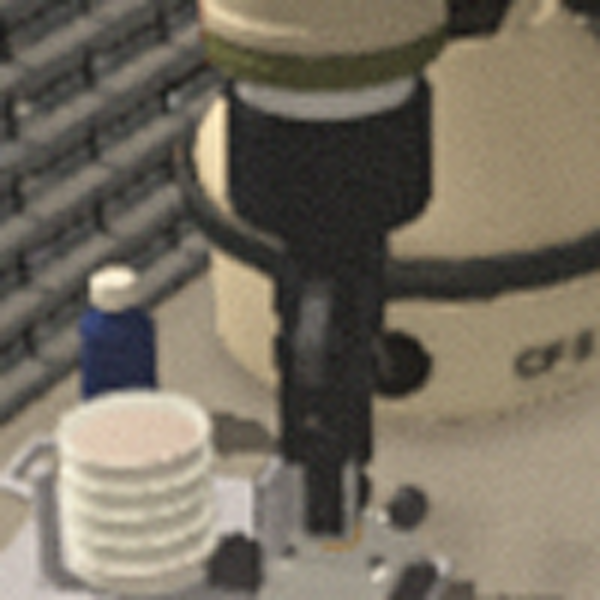

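Close on the knob.

Emit:
move_arm(motion="0 0 0 0; 0 0 0 0; 0 0 0 0; 0 0 0 0; 0 0 0 0; 0 0 0 0", grip=0, force=80)

```text
clock: 52.55
position: [0.4647, 0.388, 0.048]
ee_rot: [0.408, 0.58, -0.404, 0.577]
ft_force: [-1.4, 0.3, 6.1]
grip_width: 0.256
```

Emit:
move_arm(motion="-0.0008 -0.0001 0 0; -0.0015 -0.0002 0 0; -0.0015 -0.0002 0.004 0; -0.0015 -0.0002 0.008 0; -0.0015 -0.0002 0.012 0; -0.0015 -0.0002 0.012 0; -0.0015 -0.0002 0.012 0")

```text
clock: 53.42
position: [0.4647, 0.3879, 0.0589]
ee_rot: [0.409, 0.58, -0.403, 0.577]
ft_force: [8.7, 8.1, -8.8]
grip_width: 0.249
```

```bash
python3 look.py 41 170 120 270 220 6
```

```text
53.425 [ 0.023  0.702 -1.071  1.663  0.657  1.173 -2.436] [0.4647 0.3879 0.0589] [ 8.7  8.1 -8.8] 0.24922677981276375
zang -1.224546885311654
```

View pics/s41c.png

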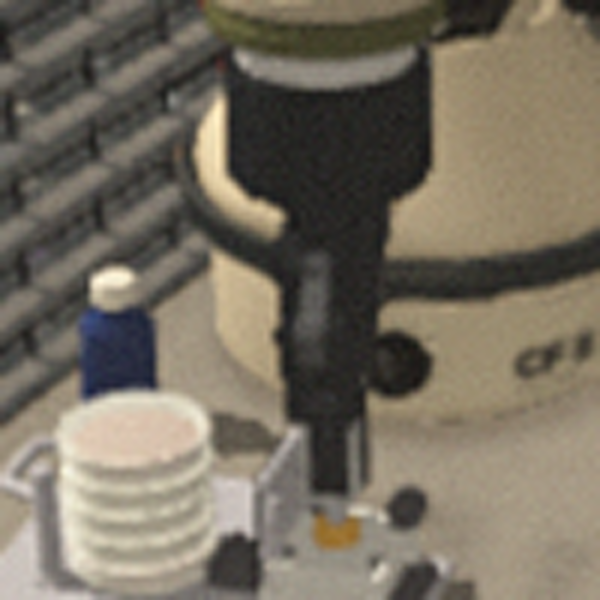

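Emit:
move_arm(motion="0.003 0.0004 0 0; 0.006 0.0008 0 0; 0.009 0.0012 0 0; 0.012 0.0017 0 0; 0.015 0.0021 0 0; 0.018 0.0025 0 0; 0.02 0.0028 0 0; 0.021 0.0029 0 0; 0.021 0.0029 0 0; 0.021 0.0029 0 0")

```text
clock: 54.72
position: [0.4854, 0.3908, 0.0587]
ee_rot: [0.409, 0.58, -0.403, 0.577]
ft_force: [8.7, 7.2, -8.2]
grip_width: 0.252
```

```bash
python3 look.py 42 150 120 270 220 6
```

```text
54.725 [ 0.009  0.731 -1.054  1.613  0.669  1.193 -2.412] [0.4854 0.3908 0.0587] [ 8.7  7.2 -8.2] 0.2523426277132253
zang -1.2243351620020464
```

View pics/s42c.png

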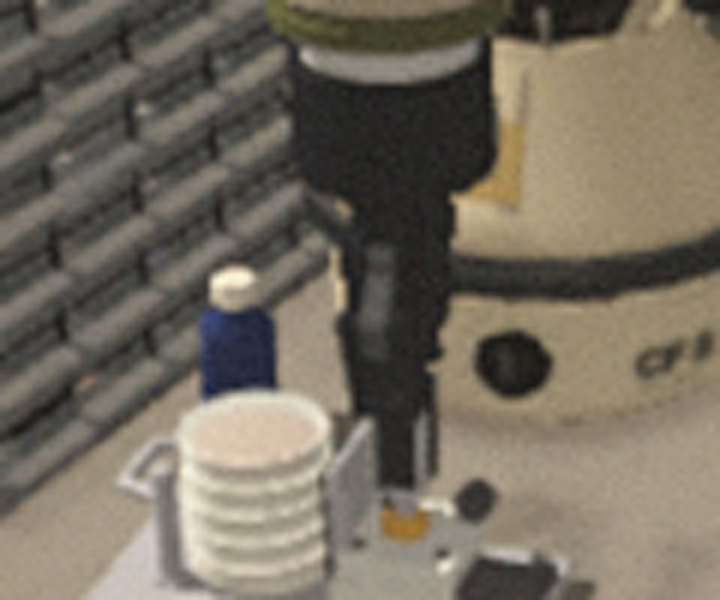

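Emit:
move_arm(motion="0.0015 0.0002 0 0; 0.003 0.0004 0 0; 0.0045 0.0006 0 0; 0.006 0.0008 0 0; 0.0075 0.001 0 0; 0.009 0.0013 0 0; 0.009 0.0013 0 0; 0.009 0.0013 0 0")

```text
clock: 55.78
position: [0.4937, 0.392, 0.0584]
ee_rot: [0.409, 0.581, -0.404, 0.577]
ft_force: [6.3, 7.4, -9.2]
grip_width: 0.256
```

```bash
python3 look.py 43 150 120 270 220 6
```

```text
55.775 [ 0.003  0.743 -1.047  1.591  0.673  1.201 -2.402] [0.4937 0.392  0.0584] [ 6.3  7.4 -9.2] 0.25613473696290295
zang -1.2239422175587524
```

View pics/s43c.png

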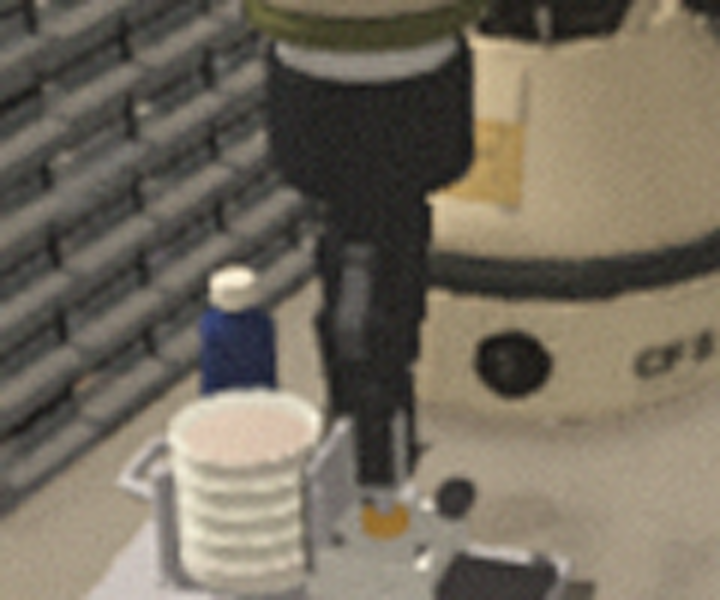

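Emit:
move_arm(motion="0.001 0.0001 0 0; 0.001 0.0001 0 0; 0.002 0.0003 0 0; 0.002 0.0003 0 0; 0.002 0.0003 0 0")

```text
clock: 56.45
position: [0.494, 0.3921, 0.0579]
ee_rot: [0.407, 0.581, -0.404, 0.577]
ft_force: [1.1, 5.1, -8.4]
grip_width: 0.248
```

Emit:
move_arm(motion="0 0 -0.003 0; 0 0 -0.006 0; 0 0 -0.009 0; 0 0 -0.0118 0; 0 0 -0.0118 0; 0 0 -0.0118 0")

```text
clock: 57.2
position: [0.4943, 0.3922, 0.048]
ee_rot: [0.408, 0.581, -0.404, 0.577]
ft_force: [-4.5, 1.1, 5.3]
grip_width: 0.247
```

```bash
python3 look.py 44 150 120 270 220 6
```

```text
57.2 [-0.004  0.757 -1.037  1.594  0.684  1.19  -2.406] [0.4943 0.3922 0.048 ] [-4.5  1.1  5.3] 0.24686707945323946
zang -1.223015746168264
```

View pics/s44c.png

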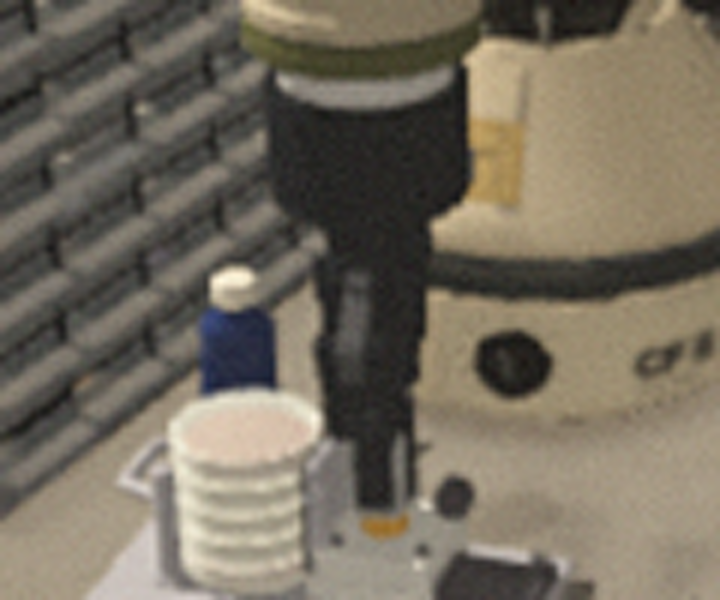

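Emit:
move_arm(motion="0 0 0 0; 0 0 0 0; 0 0 0 0; 0 0 0 0; 0 0 0.03 0; 0 0 0.07 0; 0 0 0.11 0; -0.03 -0.02 0.13 0; -0.07 -0.05 0.13 0; -0.1 -0.1 0.13 0", grip=0.6)

```text
clock: 58.5
position: [0.3976, 0.2987, 0.1786]
ee_rot: [0.408, 0.581, -0.403, 0.578]
ft_force: [0.1, -1.1, 1.9]
grip_width: 0.6
```

```bash
python3 look.py 45 150 130 270 230 6; python3 - <<'E'
from lidside import *
o=np.array([.5495,.4001])
for z in (.01,.022,.034,.046,.058,.07):
  c,e=sidelid(None,o,z); e=(e-[150,130]+.5)*6; print(z,e.min(0).round(),e.max(0).round())
E
```

```text
58.5 [ 0.439  0.358 -1.351  1.818  0.362  1.255 -2.232] [0.3976 0.2987 0.1786] [ 0.1 -1.1  1.9] 0.6000895626936886
zang -1.220271270205676
0.01 [182. 460.] [332. 538.]
0.022 [180. 434.] [330. 512.]
0.034 [178. 408.] [329. 485.]
0.046 [175. 382.] [328. 459.]
0.058 [173. 356.] [326. 431.]
0.07 [171. 329.] [325. 404.]
```

View pics/s45c.png

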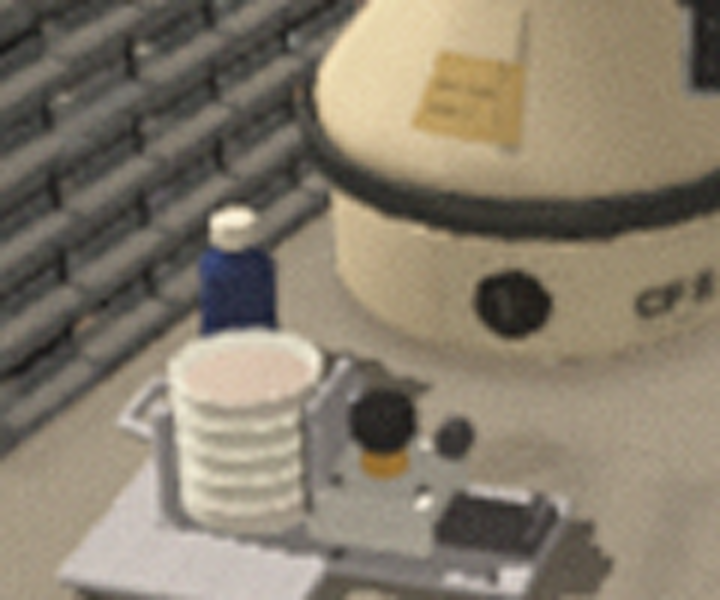

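Emit:
move_arm(motion="0.01 -0.04 0 0.1; 0 -0.09 0 0.2; -0.01 -0.14 0 0.2; -0.01 -0.14 0 0.2; -0.01 -0.14 0 0.2")

```text
clock: 59.18
position: [0.3898, 0.1561, 0.1787]
ee_rot: [0.348, 0.616, -0.347, 0.615]
ft_force: [0.3, 1.1, -0.2]
grip_width: 0.6
```

```bash
python3 - <<'E'
from dish import *
o=get_obs();print(o['clock'],o['joint_pos'].round(2),o['position'],o['ft_force'])
p,d=snap('top','t46');crop('t46c',p,140,110,260,230,5)
q,e=snap('side','s46')
C=cloud('top',d);C0=cloud('top',np.load('pics/top0.npz')['d'])
a=lid('top',C,(.547,.395),.070,.006); print('top lid centre (top frame)',a,'seat (top frame) ',np.array([.5495-.002,.4001-.0055]))
m=(np.hypot(C[...,0]-a[0][0],C[...,1]-a[0][1])<.022)&(C[...,2]>.055); P=C[m]; A=np.c_[P[:,:2]-P[:,:2].mean(0),np.ones(len(P))]; print('lid plane slopes, z',np.linalg.lstsq(A,P[:,2],rcond=None)[0])
E
```

```text
59.175 [ 1.   -0.14 -1.36  1.99 -0.15  1.18 -1.33] [0.389844   0.15608702 0.1786868 ] [ 0.30777381  1.05351122 -0.16679417]
top lid centre (top frame) (array([0.54207712, 0.39634337]), 0.03631476312875748, np.int32(613)) seat (top frame)  [0.5475 0.3946]
lid plane slopes, z [-0.002567    0.00442499  0.07029025]
```

View pics/t46c.png

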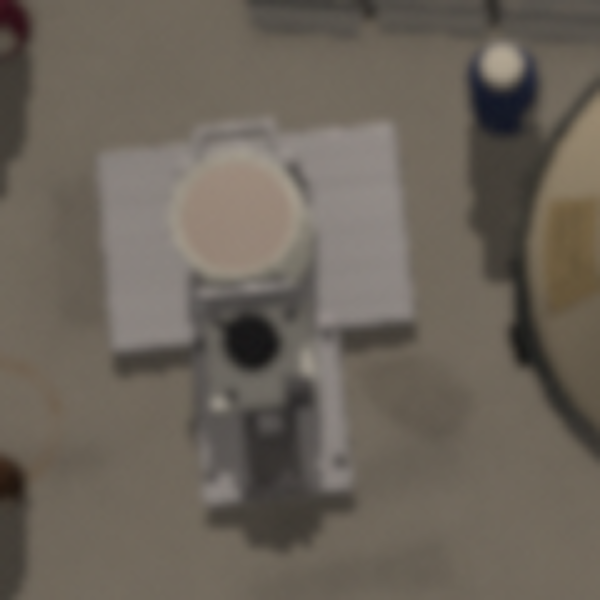

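View pics/s46.png

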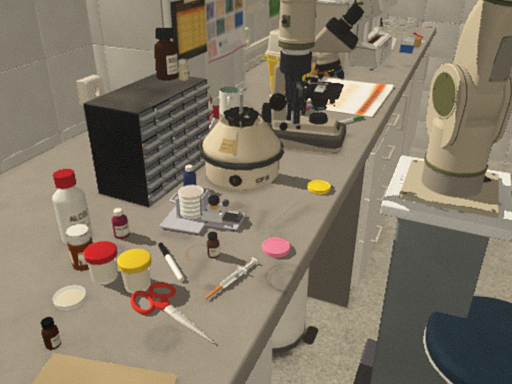

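```bash
python3 - <<'E'
from h import *
w=onz('top',186.9,152.3,.07)[:2]
c=cloud('top',np.load('pics/t46.npz')['d']); th=3.2816;ex=np.array([np.cos(th),np.sin(th)]);ey=np.array([-ex[1],ex[0]])
o=np.load('rack.npz')['o']   # rack seat measured in same (top) frame
print('lid',w,'seat',o,'rel rack',(w-o)@np.array([ex,ey]).T)
k=onz('top',140+251/5-.5,110+341/5-.5,.0625)[:2]; print('knob rel',(k-o)@np.array([ex,ey]).T)
z=[c[v,u,2] for u,v in [(189,177),(190,178),(190,177)]];print('knob top z',z)
c0=cloud('top',np.load('pics/top0.npz')['d']);print([c0[v,u,2] for u,v in [(189,175),(190,176),(189,176)]])
E
```

```text
lid [0.54832976 0.39776638] seat [0.54695867 0.39690296] rel rack [-0.00147816 -0.00066363]
knob rel [ 0.0549397  -0.00056133]
knob top z [np.float64(0.06181311229594988), np.float64(0.0630282811950228), np.float64(0.063333130158165)]
[np.float64(0.06571558721134885), np.float64(0.06388079549449244), np.float64(0.0642370801837916)]
```

```bash
python3 - <<'E'
from h import *
print(hand_in())
E
```

```text
the job is handed in; nothing more can be done
None
```

The job is handed in. All five culture dishes are in one column on the rack's seat, lids up, and by my measurements the jaw is locked on them. `hand_in()` reports no verdict.

**What I did:** I drew the jaw back by the knob and dropped the pin into the rear slot. Then I placed three loads: the two-high stack nearest the rack, the single dish, and the two-high stack by the microscope. Last, I lifted the knob and let the jaw in at about 0.02 m/s. I let the pin down once the pull on the gripper had dropped from about 6 to 1 N, which showed the jaw was resting on the column.

**Last checks:**
- **Column:** it is level, with the top lid sloping less than 0.005 rad and its middle about 1.6 mm from the seat's middle (limit 6 mm). In the side view the lower dishes look in line to within 1–2 mm.
- **Jaw and pin:** the jaw is at about 0.004 m, estimated from the knob's position. The knob's top is back at its starting height, so I take the pin to be down; I could not read either joint directly.
- **Surroundings:** both bottles are upright, the pink, yellow and far dishes are untouched, and the arm is clear of everything. The clock stood at about 59 s.

**What went wrong or disagreed:**
- **First placing attempt:** the first stack rubbed a post, because I was about 2.5 mm off in y, and it tilted about 27° in the grip. I set it back on the bench, where it settled level. I gripped it again and placed it without contact.
- **Cameras:** the top view read about 2 mm (x) and 4–6 mm (y) off the side view, so I used the side view plus contact with the knob to place things.
- **Top lid check:** the first automatic estimate took in the jaw's top edge and was 5–6 mm off. The 1.6 mm figure comes from the circle I read off by eye.

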